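Find the guide roller with bearing play and take the play up

TASK

One of the three upright rollers on the carton guide rail is loose in its bearing. Rock the rollers one after another, each away from you and then back towards you, no harder than needed, until you feel which one has play; then turn the knob on top of that roller clockwise just until the play is gone and the knob goes firm, without forcing it. Leave the other two knobs as they are and do not push the things round the rail about.

Things in the scene. Friction and masses are not known exactly. Their poses are not given: they have to be found in the camera images.
- rail: aluminium carton guide rail fixed on the table: 412 long (its y axis), 66 wide (x), 12 high; origin at the centre of its underside; its x axis points roughly away from the robot. It carries three identical roller units 125 apart. A roller rocks only across the rail (along rail x, the way cartons press and wear it), pivoting 44 above the table, and also spins freely about its axle.
- station_1 (a point): on the upright axis of the unit at the rail's +y end, 92 above the table, the height to hold the roller. Each unit, heights above the table: grey foot 58 x 58 up to 26, collar to 34; black roller, diameter 46, from 40 to 97; thin metal cap, diameter 39, to 100; black fluted round adjuster knob, diameter 33, from 110 to 131, on the fixed axle.
- station_2 (a point): the same point at the middle unit. Held here, a sound roller gives less than 0.5 mm under 10 N (plus what the gripper and arm yield); the loose one moves freely 2 to 4 mm to each side of upright, with a drag of 2 to 4 N, and then stops firmly. Sideways pushes of up to 12 N are safe; from about 18 N the knob's thread slips and the bearing loosens.
- station_3 (a point): the same point at the unit at the rail's -y end. Knobs: clockwise seen from above tightens. The loose roller's knob turns with a steady drag of about 0.04 N m and needs 0.6 to 1 rad; once the play is gone the torque climbs steeply, about 0.2 N m for each further 0.1 rad. A rise of 0.1 to 0.25 N m over the drag is snug; a rise of 0.6 N m is forced.
- rock_a (a joint): lean of one of the rollers, rad: 0 upright, positive towards the rail's +x side (away from the robot). The units are interchangeable: unit a may stand at any station.
- rock_b (a joint): lean of another of the rollers, likewise; unit b may stand at any station
- rock_c (a joint): lean of the remaining roller, likewise; unit c may stand at any station
- knob_a (a joint): angle of the adjuster knob of unit a, rad, growing clockwise seen from above (tightening). The zero is arbitrary and differs from unit to unit.
- knob_b (a joint): angle of the adjuster knob of unit b, likewise
- knob_c (a joint): angle of the adjuster knob of unit c, likewise
- carton_mid (a point): middle of the small cream cardboard carton, 64 x 81 x 41 high, lying on the table against the rail's robot side; a bystander
- tape_measure_mid (a point): middle of the orange tape measure, 37 x 73 x 56 high, on the table left of the rail; a bystander
- screwdriver_mid (a point): middle of the red precision screwdriver, 158 long, 13 thick, on the table in front to the right; a bystander

How it is judged:
By the outcome, as a careful person would: the job done as asked, in the order asked, and still so for the second after the job is handed in, with the robot touching nothing.
It also fails if it takes over 72 s, if anything falls off the work surface, if the arm or the gripper's body presses on something with over 40 N, if the wrist force passes 120 N, or if a joint passes its speed limit or range.

ROBOT

A 6-joint arm with a two-finger parallel gripper is mounted at the origin on a cart in front of the work surface, level with it; the furniture and walls round the work are solid. World frame = base frame: x ahead of the robot, y to its left, z up, the work surface at z = 0. Lengths are in m, angles in rad, forces in N, time in s.
With the tool pointing down it reaches from about 0.3 to 0.875 m from the base axis. Payload 6.4 kg.
Tool frame: the origin (TCP) lies at the very end of the fingers, on their centre line; the grasp point (between the pads) lies ctrl.grip_point_offset behind it (ctrl.grip_point_offset is the distance from the TCP to the grasp point, in m); z points along the fingers, x is the direction in which the jaws open and shut, and the axes are right-handed (so a half turn about z gives the same grasp; the last joint's range is limited). The gripper opens to 85 mm and grips with 20 to 120 N. Pads are 22 mm wide; open, the fingers measure 114 mm over their backs; the gripper's body (76 mm by 85 mm) begins 54 mm behind the grasp point. The pads swing forward as they close: fully open they stand 13 mm farther back than shut.
Start: joints at [-1.379, 0.181, 1.607, -0, 1.354, -0.206], TCP at [0.223, -0.53, 0.231] pointing down, gripper open.
Joint ranges: [-2.99, 2.99], [-0.89, 2.07], [0.3, 2.58], [-1.14, 4.28], [0, 2.63], [-3.12, 3.12]. Speed limits (rad/s): [2.57, 2.57, 3.01, 3.14, 3.14, 3.14].

INTERFACE

Orientations are given as a unit quaternion [w, x, y, z].
In Python, from bench import get_obs, viewer, workorder, ctrl gives the robot as it stands. The module is installed in compiled form; this text tells all that it offers.
- The arm moves only by the tool move_arm, never from a script. Its argument "increments" is a list of rows, each an object of numbers: "tx", "ty", "tz": the shift along the tool's x, y, z in m; "turn": the turn about the tool's z in degrees. A call has 1 to 20 rows; each row is the pose to reach, as a shift and turn from the pose commanded when the call began, along the tool's axes at that moment; what a row does not reach only later rows make up. A row lasts 1/12 s, in which the tool goes at most 41.7 mm and 7.16 degrees, less where a joint would pass 70% of its speed; a pose out of reach is approached as far as the arm can. A call with a gripper value outside its range is refused whole. "gripper" is the opening, from 0 (shut) to 1 (fully open), set as the call begins (left out, the last holds). The fingers move at their own pace and stop on an object; the grip force is fixed at half the most. Time passes only in rows, so rows that repeat a pose let the fingers close. It gives the time, the measured TCP pose, the force and the opening at its end, in the units of the state.
- get_obs(): the state, without advancing time (a new reading comes with each control period).
- viewer.camera(name): name is "scene" or "top" or "wrist"; returns (picture, depth): 420x560x3 uint8, red, green, blue; 420x560 float32, m along the optical axis (not along the pixel's ray), 0 where there is no reading.
- viewer.get_calibration(name): a dict with "intrinsics" (3x3 intrinsics, pixels), "origin" and "attitude" of the camera in the world. Camera axes: x right, y up, looking along -z (the intrinsics and any distortion apply to the point x, -y, -z); pixel columns grow to the right and rows downward; lengths in m; the calibration is good to about 2 mm. A picture is of the moment at which its call begins: read the wrist's pose just before it. get_calibration takes no time and is no camera call; for the wrist camera it gives the pose at the moment of the call.
- workorder.hand_in(): hands the job in, once; it reports no verdict.
The state is a dict: "time_s": time; "q": joint angles; "dq": joint speeds; "joint_efforts": joint torques, N m; "eef_pos": TCP position; "eef_rot": TCP orientation; "wrist_force": force on the tool from outside, world axes, zero at the start; "torque": the same for the moment, N m; "opening": opening from 0.0 (shut) to 1.0 (fully open).
Only numpy, scipy, OpenCV 4.12 (cv2) and the standard library are available. Lean on these libraries where they do the work, as an engineer would, in place of code of your own. Each camera call takes 0.05 s, during which the arm holds its last target.

## Working session

There is one attempt and no reset: what is moved stays moved. The work goes in short steps, Python scripts to look and compute and a tool call to move; the robot and the scene stay as the last step left them, time stands still between calls to the robot, and variables do not carry over. Pictures are saved under pics/ and viewed, and the job is handed in when it is done.

Besides the shell and the picture viewer there is one more tool, called after "Request:" in YAML: its name, and indented under it one key for each argument. move_arm: Moves the arm, as the interface text tells. Its arguments: {"type":"object","properties":{"increments":{"type":"array"},"gripper":{"type":"number"}},"required":["increments"]}

```bash
mkdir -p pics
python3 - <<'E'
from bench import get_obs, viewer, ctrl
import cv2, numpy as np
o=get_obs(); print({k:np.round(v,4) for k,v in o.items()}, ctrl.grip_point_offset)
for n in ("scene","top"):
    p,d=viewer.camera(n); cv2.imwrite(f"pics/{n}0.png",p[:,:,::-1]); np.savez(f"pics/{n}0.npz",p=p,d=d)
    c=viewer.get_calibration(n); print(n,c)
E
```

```text
{'time_s': np.float64(0.0), 'q': array([-1.3793,  0.1816,  1.608 ,  0.    ,  1.3538, -0.2063]), 'dq': array([ 0.0006, -0.0001,  0.0015,  0.0009, -0.0001,  0.0011]), 'joint_efforts': array([-1.00000e-04, -4.44877e+01, -3.51339e+01, -4.00000e-04,
        9.00000e-03,  0.00000e+00]), 'eef_pos': array([ 0.2227, -0.5295,  0.2304]), 'eef_rot': array([-6.000e-04,  8.329e-01, -5.534e-01, -6.000e-04]), 'wrist_force': array([-0.7795,  0.1944,  0.4703]), 'torque': array([0.0227, 0.0618, 0.0183]), 'opening': np.float64(1.005)} 0.0187
scene {'intrinsics': array([[542.60349734,   0.        , 275.76360715],
       [  0.        , 542.60349734, 213.59338414],
       [  0.        ,   0.        ,   1.        ]]), 'origin': array([-0.09820425, -1.20397788,  0.86240778]), 'attitude': array([ 0.84342625,  0.49078933, -0.10495095, -0.19168541])}
top {'intrinsics': array([[433.02562452,   0.        , 283.57650456],
       [  0.        , 433.02562452, 211.24092147],
       [  0.        ,   0.        ,   1.        ]]), 'origin': array([0.28802371, 0.01406121, 1.45473687]), 'attitude': array([-0.70008751, -0.04733358,  0.04736333,  0.71091049])}
```

View pics/scene0.png

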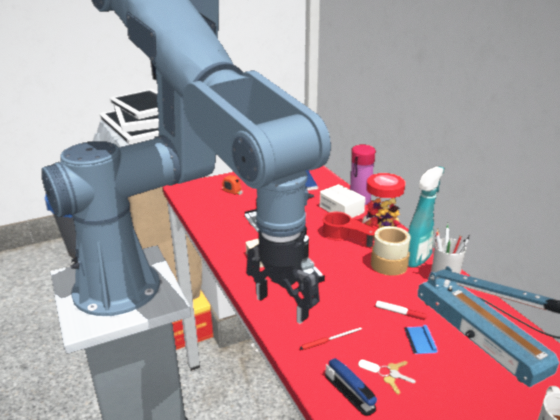

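View pics/top0.png

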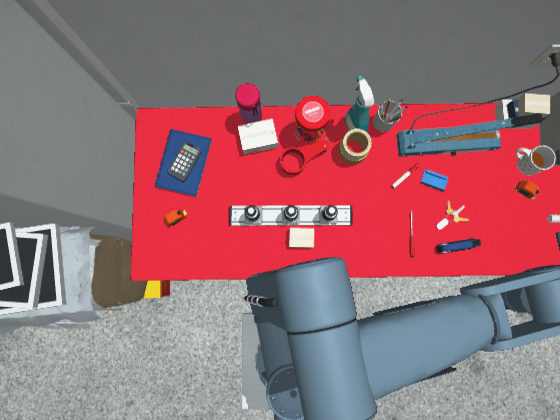

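The top view shows the rail at columns 229–353, rows 205–226, with knobs near (252,212), (291,212) and (329,212). The carton is at (301,237), the orange tape at (176,216) and the screwdriver at (411,233).

```bash
cat > h.py <<'E'
import numpy as np, cv2
from scipy.spatial.transform import Rotation as R
from bench import get_obs, viewer, ctrl
def rot(q): return R.from_quat([q[1],q[2],q[3],q[0]]).as_matrix()
def ray(cal,uv,z):
    K=cal["intrinsics"];uv=np.atleast_2d(uv).astype(float)
    d=np.c_[(uv[:,0]-K[0,2])/K[0,0],-(uv[:,1]-K[1,2])/K[1,1],-np.ones(len(uv))]@rot(cal["attitude"]).T
    o=np.array(cal["origin"]); return o+d*((z-o[2])/d[:,2])[:,None]
def proj(cal,P):
    K=cal["intrinsics"];c=(np.atleast_2d(P)-cal["origin"])@rot(cal["attitude"])
    return np.c_[K[0,0]*c[:,0]/-c[:,2]+K[0,2],K[1,1]*-c[:,1]/-c[:,2]+K[1,2]]
def st():
    o=get_obs();print("t",round(float(o["time_s"]),2),"pos",np.round(o["eef_pos"],4),"F",np.round(o["wrist_force"],2),"T",np.round(o["torque"],3),"op",round(float(o["opening"]),3),"q",np.round(o["q"],3));return o
E
python3 - <<'E'
from h import *
a=np.load("pics/top0.npz");p=a["p"];d=a["d"];c=viewer.get_calibration("top")
cv2.imwrite("pics/topz.png",cv2.resize(p[190:255,220:365][:,:,::-1],None,fx=5,fy=5,interpolation=cv2.INTER_CUBIC))
hsv=cv2.cvtColor(p,cv2.COLOR_RGB2HSV)
red=((hsv[...,1]>150)&(hsv[...,2]>90)).astype(np.uint8)
m=np.zeros_like(red);m[195:229,215:365]=1-red[195:229,215:365]
n,l,s,ce=cv2.connectedComponentsWithStats(m)
k=1+s[1:,4].argmax();cn=max(cv2.findContours((l==k).astype(np.uint8),0,1)[0],key=cv2.contourArea)
r=cv2.minAreaRect(cn);print(r);b=cv2.boxPoints(r);print(b, ray(c,b,0.012)[:,:2])
# knobs via depth: world height
v,u=np.mgrid[190:230,215:365];dd=d[190:230,215:365]
K=c["intrinsics"];C=np.stack([(u-K[0,2])/K[0,0]*dd,-(v-K[1,2])/K[1,1]*dd,-dd],-1)
W=C@rot(c["attitude"]).T+c["origin"]
mk=((W[...,2]>0.12)&(W[...,2]<.14)).astype(np.uint8)
n,l,s,ce=cv2.connectedComponentsWithStats(mk)
for i in range(1,n):
    if s[i,4]>15: print(s[i],W[l==i].mean(0), ray(c,ce[i]+[215,190],.131))
E
```

```text
((290.5, 215.0), (20.0, 123.0), 90.0)
[[229. 205.]
 [352. 205.]
 [352. 225.]
 [229. 225.]] [[ 0.50658729  0.19602365]
 [ 0.50019827 -0.21823374]
 [ 0.43255013 -0.21577151]
 [ 0.43888055  0.19591759]]
[111  15  11  11  91] [ 0.46685966 -0.13446793  0.1300599 ] [[ 0.46672753 -0.1343661   0.131     ]]
[30 16 11 11 87] [0.46991153 0.11494706 0.12963515] [[0.46971746 0.11484663 0.131     ]]
[71 16 11 11 85] [ 0.46855842 -0.01002582  0.13015324] [[ 0.46843735 -0.01000918  0.131     ]]
```

View pics/topz.png

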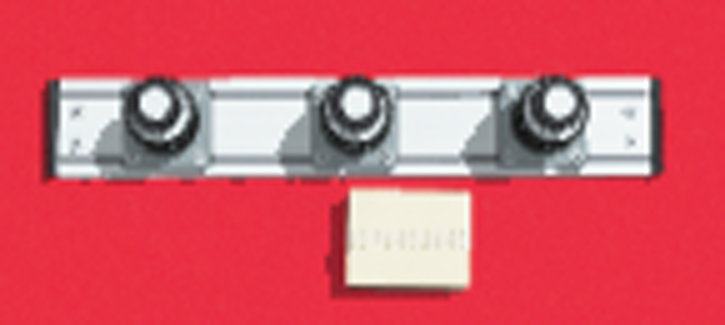

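```bash
cat >> h.py <<'E'
YAW=-0.0122
def goto(x,y,z,ang=None):
    o=get_obs();M=rot(o["eef_rot"]);d=M.T@(np.array([x,y,z])-o["eef_pos"])
    a=np.degrees(np.arctan2(M[1,0],M[0,0]))
    print("tx,ty,tz mm",np.round(d*1000,1),"xang",round(a,2),"turn to -90.7:",round((a+90.7),2))
E
python3 -c "
from h import *
goto(.4667,-.1344,.19)"
```

```text
tx,ty,tz mm [-269.7 -378.1   41. ] xang -67.21 turn to -90.7: 23.49
```

Request:
move_arm:
  increments:
    - {"tx":-0.03,"ty":-0.042,"tz":0.0,"turn":3}
    - {"tx":-0.06,"ty":-0.084,"tz":0.0,"turn":7}
    - {"tx":-0.09,"ty":-0.126,"tz":0.0,"turn":12}
    - {"tx":-0.12,"ty":-0.168,"tz":0.0,"turn":17}
    - {"tx":-0.15,"ty":-0.21,"tz":0.005,"turn":21}
    - {"tx":-0.18,"ty":-0.252,"tz":0.01,"turn":23.5}
    - {"tx":-0.21,"ty":-0.294,"tz":0.015,"turn":23.5}
    - {"tx":-0.235,"ty":-0.33,"tz":0.02,"turn":23.5}
    - {"tx":-0.253,"ty":-0.355,"tz":0.025,"turn":23.5}
    - {"tx":-0.265,"ty":-0.372,"tz":0.03,"turn":23.5}
    - {"tx":-0.2697,"ty":-0.3781,"tz":0.031,"turn":23.5}
    - {"tx":-0.2697,"ty":-0.3781,"tz":0.031,"turn":23.5}
    - {"tx":-0.2697,"ty":-0.3781,"tz":0.031,"turn":23.5}

```text
time_s: 1.18
eef_pos: [0.4672, -0.1322, 0.1994]
eef_rot: [-0.0, -0.704, 0.71, 0.001]
wrist_force: [0.3, -0.4, 0.3]
opening: 1.002
```

Run:
```python
from h import *
st()
c=viewer.get_calibration("wrist");p,d=viewer.camera("wrist")
cv2.imwrite("pics/w1.png",p[:,:,::-1]);np.savez("pics/w1.npz",p=p,d=d,**c)
p2,d2=viewer.camera("top");cv2.imwrite("pics/t1.png",p2[:,:,::-1])
for P in ([.4667,-.1344,.131],[.4684,-.01,.131],[.4697,.1148,.131]): print(proj(c,P))
goto(.4667,-.1344,.2)
```

```text
t 1.18 pos [ 0.4672 -0.1322  0.1994] F [ 0.3  -0.41  0.33] T [-0.041  0.045 -0.003] op 1.002 q [-0.521  0.012  1.858  0.     1.274  1.057]
[[281.05136538 228.46438686]]
[[ 85.07957512 227.54654797]]
[[-111.5656721   227.21969678]]
tx,ty,tz mm [-0.8 -0.1  0.1] xang -90.64 turn to -90.7: 0.06
```

View pics/w1.png

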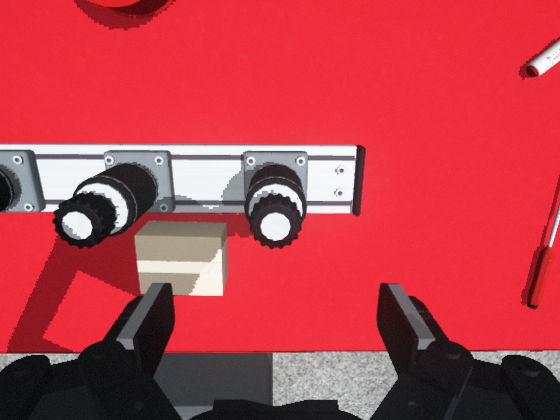

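The wrist view shows the station-3 knob at about (275,225), the middle knob at (82,225) and the carton below, with the jaws along the rail. I'll re-measure with the arm at rest.

Run:
```python
from h import *
o=st()
c=viewer.get_calibration("wrist");p,d=viewer.camera("wrist");st();c2=viewer.get_calibration("wrist");print(c["origin"]-c2["origin"])
v,u=np.mgrid[0:420,0:560];K=c["intrinsics"]
W=np.stack([(u-K[0,2])/K[0,0]*d,-(v-K[1,2])/K[1,1]*d,-d],-1)@rot(c["attitude"]).T+c["origin"]
mk=((W[...,2]>0.125)&(W[...,2]<.14)&(W[...,0]>.4)).astype(np.uint8)
n,l,s,ce=cv2.connectedComponentsWithStats(mk)
for i in range(1,n):
    if s[i,4]>300:
        cn=max(cv2.findContours((l==i).astype(np.uint8),0,1)[0],key=cv2.contourArea);cc,r=cv2.minEnclosingCircle(cn)
        print(s[i],np.median(W[l==i],0),cc,r,ray(c,cc,.131),ray(c,ce[i],.131))
# cap: white-ish cap rim top
mk=((W[...,2]>0.004)&(W[...,2]<.02)&(W[...,0]>.35)).astype(np.uint8)
pts=W[mk>0];print("rail",pts[:,0].min(),pts[:,0].max(),pts[:,1].min())
print(K, np.round(rot(c["attitude"]),3), c["origin"])
```

```text
t 1.28 pos [ 0.4666 -0.1352  0.2001] F [-0.04  0.44  0.27] T [ 0.038 -0.001 -0.061] op 1.0 q [-5.270e-01  1.100e-02  1.858e+00 -1.000e-03  1.274e+00  1.056e+00]
t 1.33 pos [ 0.4665 -0.1359  0.2003] F [ 0.16 -0.04 -0.32] T [ 0.03  -0.024  0.014] op 1.0 q [-5.280e-01  1.000e-02  1.858e+00 -1.000e-03  1.274e+00  1.056e+00]
[ 0.00016426  0.00084388 -0.000243  ]
[  48  196   57   52 2118] [ 0.47200395 -0.00814455  0.13155193] (76.0, 221.5) 28.969911575317383 [[ 0.47222268 -0.00779175  0.131     ]] [[ 0.47176412 -0.00764806  0.131     ]]
[ 245  197   52   51 1966] [ 0.47042506 -0.1308726   0.13178652] (270.3692932128906, 222.52389526367188) 26.44805335998535 [[ 0.46994681 -0.13071944  0.131     ]] [[ 0.4700423  -0.13081838  0.131     ]]
rail 0.3500311807594233 0.6206648613303476 -0.41532398230698364
[[357.93063738   0.         275.28585355]
 [  0.         357.93063738 212.19595477]
 [  0.           0.           1.        ]] [[-0.012  0.945  0.326]
 [-1.    -0.012 -0.003]
 [ 0.001 -0.326  0.945]] [ 0.55010842 -0.13459513  0.34323726]
```

Request:
move_arm:
  increments:
    - {"tx":0}
    - {"tx":0}
    - {"tx":0}

```text
validation failed for argument at $.in...
```

```bash
cat >> h.py <<'E'
def knobs(name,zmin=.125):
    c=viewer.get_calibration(name);p,d=viewer.camera(name)
    v,u=np.mgrid[0:420,0:560];K=c["intrinsics"]
    W=np.stack([(u-K[0,2])/K[0,0]*d,-(v-K[1,2])/K[1,1]*d,-d],-1)@rot(c["attitude"]).T+c["origin"]
    mk=((W[...,2]>zmin)&(W[...,2]<.137)&(W[...,0]>.42)&(W[...,0]<.52)&(abs(W[...,1])<.2)).astype(np.uint8)
    n,l,s,ce=cv2.connectedComponentsWithStats(mk)
    for i in range(1,n):
        if s[i,4]>40:
            cn=max(cv2.findContours((l==i).astype(np.uint8),0,1)[0],key=cv2.contourArea);cc,r=cv2.minEnclosingCircle(cn)
            print(name,s[i],"med",np.round(np.median(W[l==i],0),4),"circ",np.round(ray(c,cc,.131)[0],4))
    return p,d,W,c
E
python3 - <<'E'
from h import *
st();knobs("wrist");st();knobs("top")
p,d,W,c=knobs("scene")
cv2.imwrite("pics/s1.png",p[:,:,::-1])
E
```

```text
t 1.33 pos [ 0.4665 -0.1359  0.2003] F [ 0.16 -0.04 -0.32] T [ 0.03  -0.024  0.014] op 1.0 q [-5.280e-01  1.000e-02  1.858e+00 -1.000e-03  1.274e+00  1.056e+00]
wrist [  47  197   57   51 2113] med [ 0.4719 -0.0084  0.1316] circ [ 0.4716 -0.0077  0.131 ]
wrist [ 243  197   53   51 1975] med [ 0.4705 -0.1308  0.1317] circ [ 0.47   -0.1308  0.131 ]
t 1.38 pos [ 0.4664 -0.1363  0.2004] F [ 0.7  -0.09  0.33] T [ 0.012  0.039 -0.005] op 0.997 q [-5.290e-01  1.000e-02  1.857e+00 -1.000e-03  1.274e+00  1.056e+00]
top [245 206  11  11  85] med [0.4691 0.116  0.1305] circ [0.4695 0.115  0.131 ]
top [286 206  11  10  83] med [ 0.4678 -0.0103  0.1298] circ [ 0.4687 -0.0098  0.131 ]
scene [257 186  11   6  56] med [0.4674 0.1113 0.1301] circ [0.4673 0.1103 0.131 ]
scene [275 204  12   7  64] med [ 0.4688 -0.0121  0.129 ] circ [ 0.4672 -0.0153  0.131 ]
scene [294 225  13   8  75] med [ 0.4651 -0.1367  0.1298] circ [ 0.4643 -0.139   0.131 ]
```

View pics/s1.png

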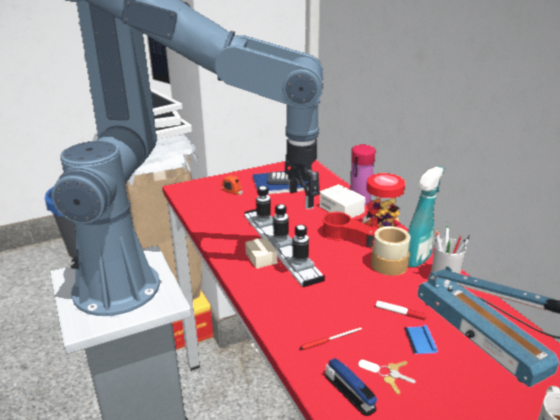

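Request:
move_arm:
  increments:
    - {"tx":0.0,"ty":0.0,"tz":0.0,"turn":0.0}
    - {"tx":0.0,"ty":0.0,"tz":0.0,"turn":0.0}
    - {"tx":0.0,"ty":0.0,"tz":0.0,"turn":0.0}

```text
time_s: 1.73
eef_pos: [0.4667, -0.1356, 0.2004]
eef_rot: [-0.0, -0.702, 0.712, -0.0]
wrist_force: [-0.1, 0.5, -0.0]
opening: 1.0
```

Run:
```python
from h import *
st();goto(.468,-.133,.073)
knobs("wrist");st()
```

```text
t 1.73 pos [ 0.4667 -0.1356  0.2004] F [-0.15  0.51 -0.04] T [-0.029 -0.031 -0.036] op 1.0 q [-0.528  0.01   1.858 -0.     1.274  1.057]
tx,ty,tz mm [ -2.7  -1.3 127.4] xang -90.78 turn to -90.7: -0.08
wrist [ 244  197   52   52 1967] med [ 0.4705 -0.1308  0.1318] circ [ 0.47   -0.1309  0.131 ]
wrist [  48  198   57   51 2100] med [ 0.472  -0.0082  0.1316] circ [ 0.4716 -0.0075  0.131 ]
t 1.78 pos [ 0.4667 -0.1355  0.2004] F [-0.53  0.41  0.36] T [ 0.021 -0.013  0.025] op 1.0 q [-0.527  0.01   1.858 -0.     1.274  1.057]
```

Request:
move_arm:
  increments:
    - {"tx":-0.0015,"ty":-0.001,"tz":0.02,"turn":0.0}
    - {"tx":-0.0027,"ty":-0.0013,"tz":0.045,"turn":0.0}
    - {"tx":-0.0027,"ty":-0.0013,"tz":0.07,"turn":0.0}
    - {"tx":-0.0027,"ty":-0.0013,"tz":0.095,"turn":0.0}
    - {"tx":-0.0027,"ty":-0.0013,"tz":0.115,"turn":0.0}
    - {"tx":-0.0027,"ty":-0.0013,"tz":0.125,"turn":0.0}
    - {"tx":-0.0027,"ty":-0.0013,"tz":0.127,"turn":0.0}
    - {"tx":-0.0027,"ty":-0.0013,"tz":0.127,"turn":0.0}
    - {"tx":-0.0027,"ty":-0.0013,"tz":0.127,"turn":0.0}
    - {"tx":-0.0027,"ty":-0.0013,"tz":0.127,"turn":0.0}
  gripper: 0.7

```text
time_s: 2.62
eef_pos: [0.4693, -0.1329, 0.0748]
eef_rot: [0.0, -0.703, 0.711, -0.001]
wrist_force: [1.2, 0.2, 0.6]
opening: 0.7
```

Run:
```python
from h import *
st();p,d,W,c=knobs("wrist",.085)
cv2.imwrite("pics/w2.png",p[:,:,::-1]);st()
```

```text
t 2.62 pos [ 0.4693 -0.1329  0.0748] F [1.16 0.25 0.61] T [0.019 0.016 0.004] op 0.7 q [-0.52   0.196  1.945  0.     0.998  1.063]
wrist [  216   248   115   158 15004] med [ 0.4788 -0.1308  0.123 ] circ [ 0.4866 -0.1309  0.131 ]
wrist [   0  259   37   94 2320] med [ 0.4719 -0.0262  0.0938] circ [ 0.4959 -0.0545  0.131 ]
wrist [  53  274  155  146 8161] med [ 0.4767 -0.0903  0.1294] circ [ 0.4847 -0.0919  0.131 ]
wrist [ 344  274  155  146 8004] med [ 0.4755 -0.1725  0.1292] circ [ 0.484  -0.1716  0.131 ]
wrist [ 68 398  19  20 147] med [ 0.4622 -0.072   0.1363] circ [ 0.4579 -0.0687  0.131 ]
wrist [469 400  16  17 104] med [ 0.4605 -0.1917  0.1361] circ [ 0.456  -0.1952  0.131 ]
t 2.67 pos [ 0.4692 -0.1329  0.0747] F [ 0.39 -0.15  0.46] T [-0.046  0.001  0.035] op 0.699 q [-0.52   0.196  1.945  0.     0.998  1.063]
```

View pics/w2.png

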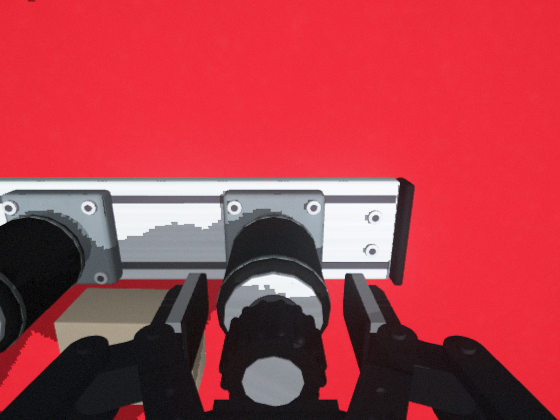

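The roller sits between the pads (roller edges at columns 218–327, pad inner edges at 206 and 345). It is about 1 mm left of centre, so I shift 1 mm and close in stages.

Request:
move_arm:
  increments:
    - {"tx":-0.001,"ty":0.0,"tz":0.0,"turn":0.0}
    - {"tx":-0.001,"ty":0.0,"tz":0.0,"turn":0.0}
    - {"tx":-0.001,"ty":0.0,"tz":0.0,"turn":0.0}
    - {"tx":-0.001,"ty":0.0,"tz":0.0,"turn":0.0}
  gripper: 0.57

```text
time_s: 3.0
eef_pos: [0.4683, -0.1313, 0.0735]
eef_rot: [0.0, -0.703, 0.711, -0.0]
wrist_force: [-1.1, 0.3, -0.6]
opening: 0.567
```

```bash
python3 -c "
from h import *
st()"
```

```text
t 3.0 pos [ 0.4683 -0.1313  0.0735] F [-1.1   0.29 -0.56] T [0.009 0.004 0.019] op 0.567 q [-0.518  0.197  1.947 -0.     0.998  1.065]
```

No side contact at 0.567. I'll close fully onto the roller.

Request:
move_arm:
  increments:
    - {"tx":0.0,"ty":0.0,"tz":0.0,"turn":0.0}
    - {"tx":0.0,"ty":0.0,"tz":0.0,"turn":0.0}
    - {"tx":0.0,"ty":0.0,"tz":0.0,"turn":0.0}
    - {"tx":0.0,"ty":0.0,"tz":0.0,"turn":0.0}
  gripper: 0.48

```text
time_s: 3.33
eef_pos: [0.4687, -0.1319, 0.0741]
eef_rot: [-0.0, -0.703, 0.711, -0.001]
wrist_force: [-1.4, -0.4, 5.6]
opening: 0.517
```

```bash
python3 -c "
from h import *
st()"
```

```text
t 3.33 pos [ 0.4687 -0.1319  0.0741] F [-1.41 -0.44  5.63] T [-0.015  0.321  0.003] op 0.517 q [-5.180e-01  1.960e-01  1.946e+00 -1.000e-03  9.980e-01  1.065e+00]
```

Request:
move_arm:
  increments:
    - {"tx":0.0,"ty":-0.0005,"tz":0.0,"turn":0.0}
    - {"tx":0.0,"ty":-0.001,"tz":0.0,"turn":0.0}
    - {"tx":0.0,"ty":-0.001,"tz":0.0,"turn":0.0}
    - {"tx":0.0,"ty":-0.001,"tz":0.0,"turn":0.0}

```text
time_s: 3.67
eef_pos: [0.4691, -0.1319, 0.074]
eef_rot: [-0.001, -0.703, 0.711, -0.0]
wrist_force: [-3.4, -1.1, 7.2]
opening: 0.518
```

```bash
python3 -c "
from h import *
st()"
```

```text
t 3.67 pos [ 0.4691 -0.1319  0.074 ] F [-3.44 -1.1   7.18] T [-0.108  0.771 -0.035] op 0.518 q [-5.180e-01  1.980e-01  1.944e+00 -1.000e-03  1.000e+00  1.066e+00]
```

Request:
move_arm:
  increments:
    - {"tx":0.0,"ty":-0.0005,"tz":0.0,"turn":0.0}
    - {"tx":0.0,"ty":-0.001,"tz":0.0,"turn":0.0}
    - {"tx":0.0,"ty":-0.001,"tz":0.0,"turn":0.0}
    - {"tx":0.0,"ty":-0.001,"tz":0.0,"turn":0.0}

```text
time_s: 4.0
eef_pos: [0.4696, -0.1318, 0.074]
eef_rot: [-0.001, -0.703, 0.711, 0.0]
wrist_force: [-5.6, -1.7, 9.3]
opening: 0.513
```

```bash
python3 -c "
from h import *
st()"
```

```text
t 4.0 pos [ 0.4696 -0.1318  0.074 ] F [-5.58 -1.66  9.25] T [-0.184  1.18   0.035] op 0.513 q [-0.517  0.2    1.942 -0.002  1.001  1.067]
```

Request:
move_arm:
  increments:
    - {"tx":0.0,"ty":-0.0005,"tz":0.0,"turn":0.0}
    - {"tx":0.0,"ty":-0.001,"tz":0.0,"turn":0.0}
    - {"tx":0.0,"ty":-0.0015,"tz":0.0,"turn":0.0}
    - {"tx":0.0,"ty":-0.0015,"tz":0.0,"turn":0.0}
    - {"tx":0.0,"ty":-0.0015,"tz":0.0,"turn":0.0}

```text
time_s: 4.42
eef_pos: [0.4704, -0.1318, 0.0739]
eef_rot: [-0.001, -0.703, 0.711, 0.001]
wrist_force: [-8.8, -1.3, 12.4]
opening: 0.517
```

```bash
python3 -c "
from h import *
st()"
```

```text
t 4.42 pos [ 0.4704 -0.1318  0.0739] F [-8.82 -1.32 12.37] T [-0.214  1.725 -0.025] op 0.517 q [-0.515  0.203  1.938 -0.003  1.003  1.069]
```

Request:
move_arm:
  increments:
    - {"tx":0.0,"ty":0.001,"tz":0.0,"turn":0.0}
    - {"tx":0.0,"ty":0.002,"tz":0.0,"turn":0.0}
    - {"tx":0.0,"ty":0.003,"tz":0.0,"turn":0.0}
    - {"tx":0.0,"ty":0.004,"tz":0.0,"turn":0.0}
    - {"tx":0.0,"ty":0.0045,"tz":0.0,"turn":0.0}
    - {"tx":0.0,"ty":0.005,"tz":0.0,"turn":0.0}
    - {"tx":0.0,"ty":0.005,"tz":0.0,"turn":0.0}
    - {"tx":0.0,"ty":0.005,"tz":0.0,"turn":0.0}

```text
time_s: 5.08
eef_pos: [0.4679, -0.1319, 0.0741]
eef_rot: [0.0, -0.703, 0.712, -0.001]
wrist_force: [2.6, -0.6, 6.5]
opening: 0.52
```

```bash
python3 -c "
from h import *
st()"
```

```text
t 5.08 pos [ 0.4679 -0.1319  0.0741] F [ 2.64 -0.58  6.53] T [-0.033 -0.526 -0.039] op 0.52 q [-0.52   0.194  1.949  0.     0.996  1.064]
```

Request:
move_arm:
  increments:
    - {"tx":0.0,"ty":0.001,"tz":0.0,"turn":0.0}
    - {"tx":0.0,"ty":0.002,"tz":0.0,"turn":0.0}
    - {"tx":0.0,"ty":0.0025,"tz":0.0,"turn":0.0}
    - {"tx":0.0,"ty":0.0025,"tz":0.0,"turn":0.0}
    - {"tx":0.0,"ty":0.0025,"tz":0.0,"turn":0.0}

```text
time_s: 5.5
eef_pos: [0.4664, -0.1319, 0.0741]
eef_rot: [0.001, -0.703, 0.712, -0.002]
wrist_force: [8.1, -0.6, 1.4]
opening: 0.515
```

```bash
python3 -c "
from h import *
st()"
```

```text
t 5.5 pos [ 0.4664 -0.1319  0.0741] F [ 8.09 -0.57  1.44] T [ 0.013 -1.563  0.01 ] op 0.515 q [-0.522  0.189  1.954  0.002  0.993  1.061]
```

Station 3 is sound: force was linear both ways (−8.8 to +8.1 N) with no free travel. I'll unload, release, lift and go to the middle unit.

Request:
move_arm:
  increments:
    - {"tx":0.0,"ty":-0.002,"tz":0.0,"turn":0.0}
    - {"tx":0.0,"ty":-0.004,"tz":0.0,"turn":0.0}
    - {"tx":0.0,"ty":-0.004,"tz":0.0,"turn":0.0}

```text
time_s: 5.75
eef_pos: [0.4686, -0.1318, 0.074]
eef_rot: [-0.0, -0.703, 0.711, -0.0]
wrist_force: [-0.3, -1.5, 9.5]
opening: 0.513
```

Request:
move_arm:
  increments:
    - {"tx":0.0,"ty":0.0,"tz":0.0,"turn":0.0}
    - {"tx":0.0,"ty":0.0,"tz":0.0,"turn":0.0}
    - {"tx":0.0,"ty":0.0,"tz":0.0,"turn":0.0}
    - {"tx":0.0,"ty":0.0,"tz":-0.02,"turn":0.0}
    - {"tx":0.0,"ty":0.0,"tz":-0.045,"turn":0.0}
    - {"tx":0.0,"ty":0.0,"tz":-0.07,"turn":0.0}
    - {"tx":0.0,"ty":0.0,"tz":-0.08,"turn":0.0}
    - {"tx":0.0,"ty":0.0,"tz":-0.08,"turn":0.0}
  gripper: 0.75

```text
time_s: 6.42
eef_pos: [0.4695, -0.132, 0.1554]
eef_rot: [0.001, -0.703, 0.711, -0.002]
wrist_force: [-0.2, 0.4, 0.0]
opening: 0.747
```

```bash
python3 -c "
from h import *
st();goto(.4700,-.007,.154)"
```

```text
t 6.42 pos [ 0.4695 -0.132   0.1554] F [-0.17  0.45  0.04] T [-0.014  0.013 -0.005] op 0.747 q [-0.518  0.067  1.897  0.     1.173  1.065]
tx,ty,tz mm [-125.     1.     1.1] xang -90.7 turn to -90.7: -0.0
```

Request:
move_arm:
  increments:
    - {"tx":-0.025,"ty":0.0,"tz":0.0,"turn":0.0}
    - {"tx":-0.055,"ty":0.0,"tz":0.0,"turn":0.0}
    - {"tx":-0.085,"ty":0.0,"tz":0.0,"turn":0.0}
    - {"tx":-0.11,"ty":0.0,"tz":0.0,"turn":0.0}
    - {"tx":-0.122,"ty":0.0,"tz":0.0,"turn":0.0}
    - {"tx":-0.125,"ty":0.0,"tz":0.0,"turn":0.0}
    - {"tx":-0.125,"ty":0.0,"tz":0.0,"turn":0.0}
    - {"tx":-0.125,"ty":0.0,"tz":0.02,"turn":0.0}
    - {"tx":-0.125,"ty":0.0,"tz":0.045,"turn":0.0}
    - {"tx":-0.125,"ty":0.0,"tz":0.065,"turn":0.0}
    - {"tx":-0.125,"ty":0.0,"tz":0.078,"turn":0.0}
    - {"tx":-0.125,"ty":0.0,"tz":0.081,"turn":0.0}
    - {"tx":-0.125,"ty":0.0,"tz":0.081,"turn":0.0}
    - {"tx":-0.125,"ty":0.0,"tz":0.081,"turn":0.0}

```text
time_s: 7.58
eef_pos: [0.47, -0.0071, 0.0725]
eef_rot: [-0.0, -0.702, 0.712, -0.0]
wrist_force: [-0.5, 0.4, 0.2]
opening: 0.752
```

Run:
```python
from h import *
st();p,d=viewer.camera("wrist")
cv2.imwrite("pics/w3.png",p[:,:,::-1]);st()
```

```text
t 7.58 pos [ 0.47   -0.0071  0.0725] F [-0.49  0.43  0.24] T [-0.005 -0.015 -0.056] op 0.752 q [-0.268  0.166  1.987 -0.     0.989  1.316]
t 7.63 pos [ 0.4704 -0.007   0.073 ] F [ 0.69 -0.12  0.07] T [ 0.002 -0.018 -0.   ] op 0.752 q [-0.268  0.165  1.987 -0.     0.989  1.316]
```

View pics/w3.png

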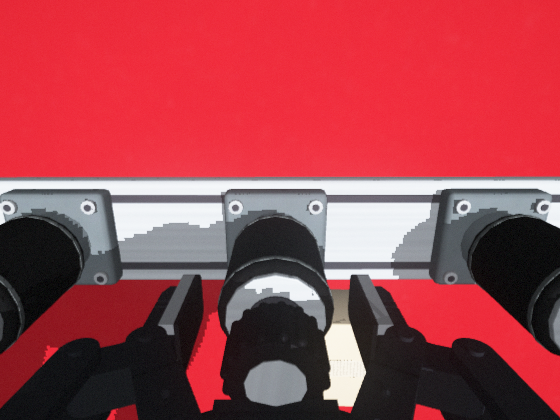

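The middle roller (edges 219–330) is centred between the pads (202 and 351). I'll close and rock it.

Request:
move_arm:
  increments:
    - {"tx":0.0,"ty":0.0,"tz":0.0,"turn":0.0}
    - {"tx":0.0,"ty":0.0,"tz":0.0,"turn":0.0}
    - {"tx":0.0,"ty":0.0,"tz":0.0,"turn":0.0}
    - {"tx":0.0,"ty":0.0,"tz":0.0,"turn":0.0}
    - {"tx":0.0,"ty":0.0,"tz":0.0,"turn":0.0}
  gripper: 0.48

```text
time_s: 8.05
eef_pos: [0.4708, -0.0069, 0.0738]
eef_rot: [0.0, -0.703, 0.711, -0.001]
wrist_force: [-2.4, -1.8, 5.8]
opening: 0.517
```

Request:
move_arm:
  increments:
    - {"tx":0.0,"ty":-0.0005,"tz":0.0,"turn":0.0}
    - {"tx":0.0,"ty":-0.001,"tz":0.0,"turn":0.0}
    - {"tx":0.0,"ty":-0.0015,"tz":0.0,"turn":0.0}
    - {"tx":0.0,"ty":-0.002,"tz":0.0,"turn":0.0}
    - {"tx":0.0,"ty":-0.002,"tz":0.0,"turn":0.0}

```text
time_s: 8.47
eef_pos: [0.4711, -0.0069, 0.0737]
eef_rot: [-0.001, -0.703, 0.711, 0.0]
wrist_force: [-8.6, -2.4, 13.4]
opening: 0.516
```

```bash
python3 -c "
from h import *
st()"
```

```text
t 8.47 pos [ 0.4711 -0.0069  0.0737] F [-8.62 -2.44 13.37] T [-0.403  1.476 -0.024] op 0.516 q [-0.266  0.167  1.983 -0.002  0.994  1.317]
```

Request:
move_arm:
  increments:
    - {"tx":0.0,"ty":0.001,"tz":0.0,"turn":0.0}
    - {"tx":0.0,"ty":0.002,"tz":0.0,"turn":0.0}
    - {"tx":0.0,"ty":0.003,"tz":0.0,"turn":0.0}
    - {"tx":0.0,"ty":0.0035,"tz":0.0,"turn":0.0}
    - {"tx":0.0,"ty":0.0035,"tz":0.0,"turn":0.0}
    - {"tx":0.0,"ty":0.0035,"tz":0.0,"turn":0.0}

```text
time_s: 8.97
eef_pos: [0.4704, -0.0069, 0.0738]
eef_rot: [0.001, -0.703, 0.711, -0.002]
wrist_force: [3.0, -1.0, 7.4]
opening: 0.513
```

```bash
python3 -c "
from h import *
st()"
```

```text
t 8.97 pos [ 0.4704 -0.0069  0.0738] F [ 3.04 -1.03  7.36] T [-0.24  -0.589 -0.008] op 0.513 q [-0.268  0.161  1.989  0.     0.987  1.315]
```

Request:
move_arm:
  increments:
    - {"tx":0.0,"ty":0.0005,"tz":0.0,"turn":0.0}
    - {"tx":0.0,"ty":0.001,"tz":0.0,"turn":0.0}
    - {"tx":0.0,"ty":0.0015,"tz":0.0,"turn":0.0}
    - {"tx":0.0,"ty":0.0015,"tz":0.0,"turn":0.0}
    - {"tx":0.0,"ty":0.0015,"tz":0.0,"turn":0.0}

```text
time_s: 9.38
eef_pos: [0.4701, -0.0069, 0.0738]
eef_rot: [0.002, -0.703, 0.712, -0.003]
wrist_force: [8.8, -0.8, 1.7]
opening: 0.517
```

```bash
python3 -c "
from h import *
st()"
```

```text
t 9.38 pos [ 0.4701 -0.0069  0.0738] F [ 8.77 -0.76  1.74] T [-0.141 -1.477  0.037] op 0.517 q [-2.680e-01  1.580e-01  1.992e+00  1.000e-03  9.840e-01  1.315e+00]
```

The middle unit is also sound and very stiff (17.4 N over only 1 mm of tool motion). Station 3 was linear but softer, so I'll compare with station 1.

Request:
move_arm:
  increments:
    - {"tx":0.0,"ty":-0.0015,"tz":0.0,"turn":0.0}
    - {"tx":0.0,"ty":-0.0028,"tz":0.0,"turn":0.0}
    - {"tx":0.0,"ty":-0.0028,"tz":0.0,"turn":0.0}

```text
time_s: 9.63
eef_pos: [0.4707, -0.0069, 0.0737]
eef_rot: [0.0, -0.703, 0.711, -0.001]
wrist_force: [-0.4, -1.6, 12.7]
opening: 0.513
```

Request:
move_arm:
  increments:
    - {"tx":0.0,"ty":0.0,"tz":0.0,"turn":0.0}
    - {"tx":0.0,"ty":0.0,"tz":0.0,"turn":0.0}
    - {"tx":0.0,"ty":0.0,"tz":0.0,"turn":0.0}
    - {"tx":0.0,"ty":0.0,"tz":-0.02,"turn":0.0}
    - {"tx":0.0,"ty":0.0,"tz":-0.045,"turn":0.0}
    - {"tx":0.0,"ty":0.0,"tz":-0.07,"turn":0.0}
    - {"tx":0.0,"ty":0.0,"tz":-0.08,"turn":0.0}
    - {"tx":0.0,"ty":0.0,"tz":-0.08,"turn":0.0}
  gripper: 0.75

```text
time_s: 10.3
eef_pos: [0.4711, -0.0066, 0.1544]
eef_rot: [0.001, -0.703, 0.711, -0.002]
wrist_force: [0.4, -0.7, 0.2]
opening: 0.751
```

```bash
python3 -c "
from h import *
st();goto(.4715,.118,.155)"
```

```text
t 10.3 pos [ 0.4711 -0.0066  0.1544] F [ 0.44 -0.69  0.22] T [-0.037 -0.008  0.012] op 0.751 q [-0.267  0.031  1.938  0.     1.169  1.316]
tx,ty,tz mm [-124.6    1.1   -0.7] xang -90.7 turn to -90.7: 0.0
```

Request:
move_arm:
  increments:
    - {"tx":-0.025,"ty":0.0,"tz":0.0,"turn":0.0}
    - {"tx":-0.055,"ty":0.0,"tz":0.0,"turn":0.0}
    - {"tx":-0.085,"ty":0.0,"tz":0.0,"turn":0.0}
    - {"tx":-0.11,"ty":0.0,"tz":0.0,"turn":0.0}
    - {"tx":-0.122,"ty":0.001,"tz":0.0,"turn":0.0}
    - {"tx":-0.125,"ty":0.001,"tz":0.0,"turn":0.0}
    - {"tx":-0.125,"ty":0.001,"tz":0.0,"turn":0.0}
    - {"tx":-0.125,"ty":0.001,"tz":0.02,"turn":0.0}
    - {"tx":-0.125,"ty":0.001,"tz":0.045,"turn":0.0}
    - {"tx":-0.125,"ty":0.001,"tz":0.065,"turn":0.0}
    - {"tx":-0.125,"ty":0.001,"tz":0.078,"turn":0.0}
    - {"tx":-0.125,"ty":0.001,"tz":0.081,"turn":0.0}
    - {"tx":-0.125,"ty":0.001,"tz":0.081,"turn":0.0}
    - {"tx":-0.125,"ty":0.001,"tz":0.081,"turn":0.0}

```text
time_s: 11.47
eef_pos: [0.4704, 0.118, 0.0715]
eef_rot: [0.0, -0.702, 0.712, -0.0]
wrist_force: [-0.2, 0.6, -0.3]
opening: 0.752
```

Run:
```python
from h import *
st();p,d=viewer.camera("wrist")
cv2.imwrite("pics/w4.png",p[:,:,::-1]);st()
```

```text
t 11.47 pos [0.4704 0.118  0.0715] F [-0.2   0.61 -0.3 ] T [ 0.004 -0.004  0.008] op 0.752 q [ 1.000e-03  1.980e-01  1.951e+00 -0.000e+00  9.930e-01  1.585e+00]
t 11.52 pos [0.4709 0.1182 0.0721] F [-0.46  0.52  0.17] T [-0.001 -0.056 -0.003] op 0.75 q [ 1.000e-03  1.970e-01  1.950e+00 -0.000e+00  9.930e-01  1.585e+00]
```

View pics/w4.png

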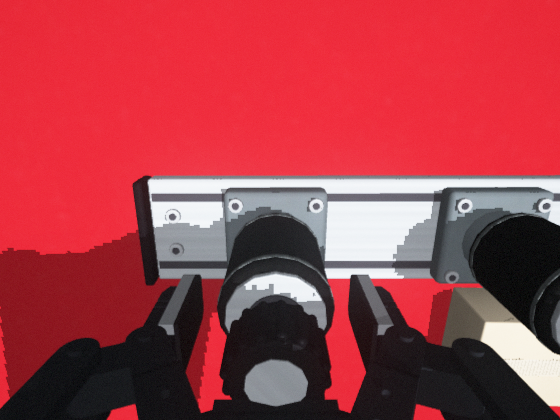

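Station 1 is also centred (roller 219–330 between pads 202 and 351).

Request:
move_arm:
  increments:
    - {"tx":0.0,"ty":0.0,"tz":0.0,"turn":0.0}
    - {"tx":0.0,"ty":0.0,"tz":0.0,"turn":0.0}
    - {"tx":0.0,"ty":0.0,"tz":0.0,"turn":0.0}
    - {"tx":0.0,"ty":0.0,"tz":0.0,"turn":0.0}
    - {"tx":0.0,"ty":0.0,"tz":0.0,"turn":0.0}
  gripper: 0.48

```text
time_s: 11.93
eef_pos: [0.4712, 0.1182, 0.0728]
eef_rot: [0.0, -0.703, 0.711, -0.001]
wrist_force: [-1.4, -2.6, 6.7]
opening: 0.519
```

Request:
move_arm:
  increments:
    - {"tx":0.0,"ty":-0.0005,"tz":0.0,"turn":0.0}
    - {"tx":0.0,"ty":-0.001,"tz":0.0,"turn":0.0}
    - {"tx":0.0,"ty":-0.0015,"tz":0.0,"turn":0.0}
    - {"tx":0.0,"ty":-0.0015,"tz":0.0,"turn":0.0}
    - {"tx":0.0,"ty":-0.0015,"tz":0.0,"turn":0.0}

```text
time_s: 12.35
eef_pos: [0.4714, 0.1182, 0.0728]
eef_rot: [-0.001, -0.703, 0.711, -0.0]
wrist_force: [-7.3, -3.7, 11.7]
opening: 0.514
```

```bash
python3 -c "
from h import *
st()"
```

```text
t 12.35 pos [0.4714 0.1182 0.0728] F [-7.26 -3.74 11.75] T [-0.549  1.116 -0.015] op 0.514 q [ 2.000e-03  1.980e-01  1.947e+00 -1.000e-03  9.970e-01  1.585e+00]
```

Stiff away from me: 0.2 mm for 5.9 N. Now back towards me.

Request:
move_arm:
  increments:
    - {"tx":0.0,"ty":0.001,"tz":0.0,"turn":0.0}
    - {"tx":0.0,"ty":0.002,"tz":0.0,"turn":0.0}
    - {"tx":0.0,"ty":0.003,"tz":0.0,"turn":0.0}
    - {"tx":0.0,"ty":0.003,"tz":0.0,"turn":0.0}
    - {"tx":0.0,"ty":0.003,"tz":0.0,"turn":0.0}

```text
time_s: 12.77
eef_pos: [0.4708, 0.1182, 0.0728]
eef_rot: [0.001, -0.703, 0.711, -0.002]
wrist_force: [2.8, -3.5, 5.8]
opening: 0.512
```

Request:
move_arm:
  increments:
    - {"tx":0.0,"ty":0.0005,"tz":0.0,"turn":0.0}
    - {"tx":0.0,"ty":0.001,"tz":0.0,"turn":0.0}
    - {"tx":0.0,"ty":0.0012,"tz":0.0,"turn":0.0}
    - {"tx":0.0,"ty":0.0012,"tz":0.0,"turn":0.0}

```text
time_s: 13.1
eef_pos: [0.4706, 0.1182, 0.0729]
eef_rot: [0.002, -0.703, 0.711, -0.003]
wrist_force: [6.9, -4.0, 2.3]
opening: 0.517
```

```bash
python3 -c "
from h import *
st()"
```

```text
t 13.1 pos [0.4706 0.1182 0.0729] F [ 6.94 -4.04  2.34] T [-0.583 -1.133 -0.004] op 0.517 q [ 1.000e-03  1.920e-01  1.955e+00 -1.000e-03  9.880e-01  1.585e+00]
```

Station 1 is stiff both ways too. Station 3 gave about 4 mm where the others gave 0.8–1 mm, so I'll repeat station 3 and watch for lean with the camera.

Request:
move_arm:
  increments:
    - {"tx":0.0,"ty":-0.0012,"tz":0.0,"turn":0.0}
    - {"tx":0.0,"ty":-0.0024,"tz":0.0,"turn":0.0}
    - {"tx":0.0,"ty":-0.0024,"tz":0.0,"turn":0.0}

```text
time_s: 13.35
eef_pos: [0.4711, 0.1182, 0.0728]
eef_rot: [0.0, -0.703, 0.711, -0.001]
wrist_force: [-0.0, -4.7, 10.7]
opening: 0.513
```

Request:
move_arm:
  increments:
    - {"tx":0.0,"ty":0.0,"tz":0.0,"turn":0.0}
    - {"tx":0.0,"ty":0.0,"tz":0.0,"turn":0.0}
    - {"tx":0.0,"ty":0.0,"tz":0.0,"turn":0.0}
    - {"tx":0.0,"ty":0.0,"tz":-0.02,"turn":0.0}
    - {"tx":0.0,"ty":0.0,"tz":-0.045,"turn":0.0}
    - {"tx":0.0,"ty":0.0,"tz":-0.07,"turn":0.0}
    - {"tx":0.0,"ty":0.0,"tz":-0.08,"turn":0.0}
    - {"tx":0.0,"ty":0.0,"tz":-0.08,"turn":0.0}
  gripper: 0.75

```text
time_s: 14.02
eef_pos: [0.4714, 0.119, 0.1536]
eef_rot: [0.002, -0.703, 0.711, -0.002]
wrist_force: [0.2, 0.1, 0.0]
opening: 0.752
```

```bash
python3 -c "
from h import *
st();goto(.4685,-.132,.155)"
```

```text
t 14.02 pos [0.4714 0.119  0.1536] F [0.17 0.13 0.03] T [ 0.013 -0.007  0.067] op 0.752 q [0.002 0.066 1.902 0.    1.168 1.585]
tx,ty,tz mm [ 2.51e+02 -1.00e-01 -1.50e+00] xang -90.69 turn to -90.7: 0.01
```

Request:
move_arm:
  increments:
    - {"tx":0.025,"ty":0.0,"tz":0.0,"turn":0.0}
    - {"tx":0.06,"ty":0.0,"tz":0.0,"turn":0.0}
    - {"tx":0.1,"ty":0.0,"tz":0.0,"turn":0.0}
    - {"tx":0.14,"ty":0.0,"tz":0.0,"turn":0.0}
    - {"tx":0.18,"ty":0.0,"tz":0.0,"turn":0.0}
    - {"tx":0.21,"ty":0.0,"tz":0.0,"turn":0.0}
    - {"tx":0.235,"ty":0.0,"tz":0.0,"turn":0.0}
    - {"tx":0.248,"ty":0.0,"tz":0.0,"turn":0.0}
    - {"tx":0.251,"ty":0.0,"tz":0.0,"turn":0.0}
    - {"tx":0.251,"ty":0.0,"tz":0.0,"turn":0.0}
    - {"tx":0.251,"ty":0.0,"tz":0.02,"turn":0.0}
    - {"tx":0.251,"ty":0.0,"tz":0.045,"turn":0.0}
    - {"tx":0.251,"ty":0.0,"tz":0.065,"turn":0.0}
    - {"tx":0.251,"ty":0.0,"tz":0.078,"turn":0.0}
    - {"tx":0.251,"ty":0.0,"tz":0.08,"turn":0.0}
    - {"tx":0.251,"ty":0.0,"tz":0.08,"turn":0.0}
    - {"tx":0.251,"ty":0.0,"tz":0.08,"turn":0.0}

```text
time_s: 15.43
eef_pos: [0.4671, -0.1314, 0.0718]
eef_rot: [0.0, -0.703, 0.711, -0.0]
wrist_force: [-0.1, -0.3, -0.5]
opening: 0.748
```

Request:
move_arm:
  increments:
    - {"tx":0.0,"ty":0.0,"tz":0.0,"turn":0.0}
    - {"tx":0.0,"ty":0.0,"tz":0.0,"turn":0.0}
    - {"tx":0.0,"ty":0.0,"tz":0.0,"turn":0.0}
    - {"tx":0.0,"ty":0.0,"tz":0.0,"turn":0.0}
    - {"tx":0.0,"ty":0.0,"tz":0.0,"turn":0.0}
  gripper: 0.48

```text
time_s: 15.85
eef_pos: [0.4678, -0.1322, 0.0729]
eef_rot: [0.001, -0.703, 0.712, -0.001]
wrist_force: [-0.3, 4.0, 5.4]
opening: 0.517
```

Run:
```python
from h import *
st();p,d=viewer.camera("wrist")
cv2.imwrite("pics/w5.png",p[:,:,::-1]);st()
```

```text
t 15.85 pos [ 0.4678 -0.1322  0.0729] F [-0.27  4.02  5.42] T [ 0.635  0.077 -0.046] op 0.517 q [-5.210e-01  1.960e-01  1.949e+00  1.000e-03  9.940e-01  1.062e+00]
t 15.9 pos [ 0.4678 -0.1322  0.0729] F [-0.72  3.13  5.76] T [ 0.617  0.126 -0.012] op 0.517 q [-5.210e-01  1.960e-01  1.949e+00  1.000e-03  9.940e-01  1.062e+00]
```

View pics/w5.png

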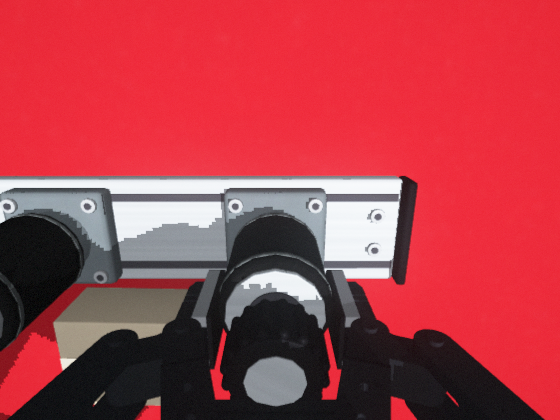

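The roller is held between the pads (columns 205–345). I'll push it away, then hold to see whether the force relaxes.

Request:
move_arm:
  increments:
    - {"tx":0.0,"ty":-0.001,"tz":0.0,"turn":0.0}
    - {"tx":0.0,"ty":-0.002,"tz":0.0,"turn":0.0}
    - {"tx":0.0,"ty":-0.003,"tz":0.0,"turn":0.0}

```text
time_s: 16.15
eef_pos: [0.4692, -0.1322, 0.0728]
eef_rot: [-0.001, -0.703, 0.711, 0.001]
wrist_force: [-9.2, 2.7, 13.1]
opening: 0.514
```

Request:
move_arm:
  increments:
    - {"tx":0.0,"ty":0.0,"tz":0.0,"turn":0.0}
    - {"tx":0.0,"ty":0.0,"tz":0.0,"turn":0.0}
    - {"tx":0.0,"ty":0.0,"tz":0.0,"turn":0.0}
    - {"tx":0.0,"ty":0.0,"tz":0.0,"turn":0.0}

```text
time_s: 16.48
eef_pos: [0.4692, -0.1322, 0.0728]
eef_rot: [-0.0, -0.703, 0.711, 0.0]
wrist_force: [-6.9, 2.2, 11.6]
opening: 0.516
```

Request:
move_arm:
  increments:
    - {"tx":0.0,"ty":0.0,"tz":0.0,"turn":0.0}
    - {"tx":0.0,"ty":0.0,"tz":0.0,"turn":0.0}
    - {"tx":0.0,"ty":0.0,"tz":0.0,"turn":0.0}
    - {"tx":0.0,"ty":0.0,"tz":0.0,"turn":0.0}

```text
time_s: 16.82
eef_pos: [0.4692, -0.1322, 0.0728]
eef_rot: [-0.0, -0.703, 0.711, 0.0]
wrist_force: [-7.1, 2.1, 12.1]
opening: 0.515
```

Run:
```python
from h import *
st();p,d=viewer.camera("wrist")
cv2.imwrite("pics/w6.png",p[:,:,::-1]);st()
```

```text
t 16.82 pos [ 0.4692 -0.1322  0.0728] F [-7.12  2.06 12.11] T [0.417 1.375 0.003] op 0.515 q [-5.180e-01  2.020e-01  1.943e+00 -1.000e-03  9.980e-01  1.065e+00]
t 16.87 pos [ 0.4692 -0.1322  0.0728] F [-6.99  2.82 11.86] T [ 0.468  1.421 -0.008] op 0.518 q [-5.180e-01  2.010e-01  1.943e+00 -1.000e-03  9.980e-01  1.065e+00]
```

Station 3 yields elastically to about 1.4 mm at 7 N, so the clamped pads may be masking the play. I'll turn the jaws across the rail and push one-sided without clamping, for a clean test.

Request:
move_arm:
  increments:
    - {"tx":0.0,"ty":0.0015,"tz":0.0,"turn":0.0}
    - {"tx":0.0,"ty":0.003,"tz":0.0,"turn":0.0}
    - {"tx":0.0,"ty":0.003,"tz":0.0,"turn":0.0}

```text
time_s: 17.12
eef_pos: [0.4676, -0.1322, 0.0729]
eef_rot: [0.001, -0.703, 0.712, -0.001]
wrist_force: [-1.0, 3.2, 5.8]
opening: 0.518
```

Request:
move_arm:
  increments:
    - {"tx":0.0,"ty":0.0,"tz":0.0,"turn":0.0}
    - {"tx":0.0,"ty":0.0,"tz":0.0,"turn":0.0}
    - {"tx":0.0,"ty":0.0,"tz":0.0,"turn":0.0}
    - {"tx":0.0,"ty":0.0,"tz":0.0,"turn":0.0}
    - {"tx":0.0,"ty":0.0,"tz":0.0,"turn":-7}
    - {"tx":0.0,"ty":0.0,"tz":0.0,"turn":-14}
    - {"tx":0.0,"ty":0.0,"tz":0.0,"turn":-21}
    - {"tx":0.0,"ty":0.0,"tz":0.0,"turn":-28}
    - {"tx":0.0,"ty":0.0,"tz":0.0,"turn":-35}
    - {"tx":0.0,"ty":0.0,"tz":0.0,"turn":-42}
    - {"tx":0.0,"ty":0.0,"tz":0.0,"turn":-49}
    - {"tx":0.0,"ty":0.0,"tz":0.0,"turn":-56}
    - {"tx":0.0,"ty":0.0,"tz":0.0,"turn":-63}
    - {"tx":0.0,"ty":0.0,"tz":0.0,"turn":-70}
    - {"tx":0.0,"ty":0.0,"tz":0.0,"turn":-77}
    - {"tx":0.0,"ty":0.0,"tz":0.0,"turn":-84}
    - {"tx":0.0,"ty":0.0,"tz":0.0,"turn":-90}
    - {"tx":0.0,"ty":0.0,"tz":0.0,"turn":-90}
    - {"tx":0.0,"ty":0.0,"tz":0.0,"turn":-90}
  gripper: 0.8

```text
time_s: 18.7
eef_pos: [0.4667, -0.1324, 0.0712]
eef_rot: [0.0, 1.0, -0.008, -0.0]
wrist_force: [-0.0, -0.1, 0.9]
opening: 0.8
```

Run:
```python
from h import *
st();p,d=viewer.camera("wrist")
cv2.imwrite("pics/w7.png",p[:,:,::-1]);st();goto(.468,-.132,.073)
```

```text
t 18.7 pos [ 0.4667 -0.1324  0.0712] F [-0.01 -0.08  0.9 ] T [ 0.004  0.042 -0.012] op 0.8 q [-0.522  0.199  1.95  -0.     0.993 -0.506]
t 18.75 pos [ 0.4667 -0.1323  0.0713] F [-0.62  0.12  0.31] T [-0.01  -0.023  0.007] op 0.797 q [-0.522  0.199  1.95  -0.     0.993 -0.506]
tx,ty,tz mm [ 1.3 -0.4 -1.7] xang -0.91 turn to -90.7: 89.79
```

View pics/w7.png

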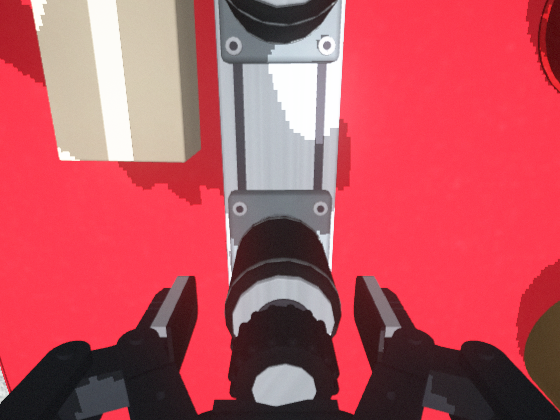

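Jaws now point across the rail; roller edges are at 227–341 and pads at 196 and 356. I'll centre by +2.5 mm and narrow the jaws to about 3 mm gaps.

Request:
move_arm:
  increments:
    - {"tx":0.0025,"ty":0.0,"tz":0.0,"turn":0.0}
    - {"tx":0.0025,"ty":0.0,"tz":0.0,"turn":0.0}
    - {"tx":0.0025,"ty":0.0,"tz":0.0,"turn":0.0}
    - {"tx":0.0025,"ty":0.0,"tz":0.0,"turn":0.0}
    - {"tx":0.0025,"ty":0.0,"tz":0.0,"turn":0.0}
  gripper: 0.62

```text
time_s: 19.17
eef_pos: [0.4692, -0.1323, 0.0713]
eef_rot: [-0.0, 1.0, -0.006, -0.0]
wrist_force: [-1.0, 1.1, 1.0]
opening: 0.624
```

Request:
move_arm:
  increments:
    - {"tx":0.001,"ty":0.0,"tz":0.0,"turn":0.0}
    - {"tx":0.002,"ty":0.0,"tz":0.0,"turn":0.0}
    - {"tx":0.002,"ty":0.0,"tz":0.0,"turn":0.0}

```text
time_s: 19.42
eef_pos: [0.4715, -0.1324, 0.0714]
eef_rot: [0.0, 1.0, -0.006, 0.0]
wrist_force: [0.4, -1.0, -0.7]
opening: 0.619
```

Request:
move_arm:
  increments:
    - {"tx":0.0005,"ty":0.0,"tz":0.0,"turn":0.0}
    - {"tx":0.001,"ty":0.0,"tz":0.0,"turn":0.0}
    - {"tx":0.001,"ty":0.0,"tz":0.0,"turn":0.0}

```text
time_s: 19.67
eef_pos: [0.4723, -0.1324, 0.0713]
eef_rot: [0.0, 1.0, -0.006, 0.0]
wrist_force: [0.3, 0.4, 0.2]
opening: 0.618
```

Request:
move_arm:
  increments:
    - {"tx":0.0005,"ty":0.0,"tz":0.0,"turn":0.0}
    - {"tx":0.001,"ty":0.0,"tz":0.0,"turn":0.0}
    - {"tx":0.001,"ty":0.0,"tz":0.0,"turn":0.0}

```text
time_s: 19.92
eef_pos: [0.4729, -0.1323, 0.0712]
eef_rot: [-0.0, 1.0, -0.006, -0.0]
wrist_force: [-2.7, -0.3, 1.1]
opening: 0.618
```

Request:
move_arm:
  increments:
    - {"tx":0.0005,"ty":0.0,"tz":0.0,"turn":0.0}
    - {"tx":0.001,"ty":0.0,"tz":0.0,"turn":0.0}
    - {"tx":0.001,"ty":0.0,"tz":0.0,"turn":0.0}

```text
time_s: 20.17
eef_pos: [0.4737, -0.1323, 0.0712]
eef_rot: [-0.0, 1.0, -0.006, -0.001]
wrist_force: [-4.3, 0.0, 2.7]
opening: 0.619
```

Request:
move_arm:
  increments:
    - {"tx":0.0005,"ty":0.0,"tz":0.0,"turn":0.0}
    - {"tx":0.001,"ty":0.0,"tz":0.0,"turn":0.0}
    - {"tx":0.001,"ty":0.0,"tz":0.0,"turn":0.0}

```text
time_s: 20.42
eef_pos: [0.4748, -0.1323, 0.0713]
eef_rot: [-0.0, 1.0, -0.006, -0.001]
wrist_force: [-5.3, -0.1, 5.1]
opening: 0.621
```

Request:
move_arm:
  increments:
    - {"tx":0.0005,"ty":0.0,"tz":0.0,"turn":0.0}
    - {"tx":0.001,"ty":0.0,"tz":0.0,"turn":0.0}
    - {"tx":0.001,"ty":0.0,"tz":0.0,"turn":0.0}

```text
time_s: 20.67
eef_pos: [0.475, -0.1322, 0.0712]
eef_rot: [-0.0, 1.0, -0.006, -0.002]
wrist_force: [-8.6, -0.1, 8.0]
opening: 0.624
```

Clear play on station 3: 2.3 mm of travel at about 3–5 N, then a firm stop at 8.6 N. Now back towards me with the other pad.

Request:
move_arm:
  increments:
    - {"tx":-0.0015,"ty":0.0,"tz":0.0,"turn":0.0}
    - {"tx":-0.003,"ty":0.0,"tz":0.0,"turn":0.0}
    - {"tx":-0.0045,"ty":0.0,"tz":0.0,"turn":0.0}
    - {"tx":-0.006,"ty":0.0,"tz":0.0,"turn":0.0}
    - {"tx":-0.007,"ty":0.0,"tz":0.0,"turn":0.0}
    - {"tx":-0.007,"ty":0.0,"tz":0.0,"turn":0.0}

```text
time_s: 21.17
eef_pos: [0.4692, -0.1323, 0.0713]
eef_rot: [0.0, 1.0, -0.006, 0.0]
wrist_force: [0.2, -0.6, -0.1]
opening: 0.627
```

Request:
move_arm:
  increments:
    - {"tx":-0.0007,"ty":0.0,"tz":0.0,"turn":0.0}
    - {"tx":-0.0015,"ty":0.0,"tz":0.0,"turn":0.0}
    - {"tx":-0.0015,"ty":0.0,"tz":0.0,"turn":0.0}

```text
time_s: 21.42
eef_pos: [0.4681, -0.1324, 0.0715]
eef_rot: [0.0, 1.0, -0.006, 0.001]
wrist_force: [0.7, 0.4, 0.3]
opening: 0.624
```

Request:
move_arm:
  increments:
    - {"tx":-0.0007,"ty":0.0,"tz":0.0,"turn":0.0}
    - {"tx":-0.0015,"ty":0.0,"tz":0.0,"turn":0.0}
    - {"tx":-0.0015,"ty":0.0,"tz":0.0,"turn":0.0}

```text
time_s: 21.67
eef_pos: [0.4668, -0.1326, 0.0718]
eef_rot: [0.0, 1.0, -0.006, 0.001]
wrist_force: [3.5, -0.6, 1.7]
opening: 0.621
```

Request:
move_arm:
  increments:
    - {"tx":-0.0007,"ty":0.0,"tz":0.0,"turn":0.0}
    - {"tx":-0.001,"ty":0.0,"tz":0.0,"turn":0.0}
    - {"tx":-0.001,"ty":0.0,"tz":0.0,"turn":0.0}

```text
time_s: 21.92
eef_pos: [0.4656, -0.1325, 0.0716]
eef_rot: [0.0, 1.0, -0.006, 0.0]
wrist_force: [2.4, -0.8, 2.3]
opening: 0.622
```

Request:
move_arm:
  increments:
    - {"tx":-0.0007,"ty":0.0,"tz":0.0,"turn":0.0}
    - {"tx":-0.0015,"ty":0.0,"tz":0.0,"turn":0.0}
    - {"tx":-0.0015,"ty":0.0,"tz":0.0,"turn":0.0}

```text
time_s: 22.17
eef_pos: [0.4641, -0.1325, 0.0716]
eef_rot: [0.0, 1.0, -0.006, 0.001]
wrist_force: [5.3, -0.3, 2.8]
opening: 0.621
```

Request:
move_arm:
  increments:
    - {"tx":-0.0005,"ty":0.0,"tz":0.0,"turn":0.0}
    - {"tx":-0.001,"ty":0.0,"tz":0.0,"turn":0.0}
    - {"tx":-0.001,"ty":0.0,"tz":0.0,"turn":0.0}

```text
time_s: 22.42
eef_pos: [0.4635, -0.1326, 0.0718]
eef_rot: [0.0, 1.0, -0.006, 0.001]
wrist_force: [5.7, 0.1, 4.1]
opening: 0.625
```

Station 3's roller travels about 5 mm in total at 2.5–5 N, so it is the loose one. I'll nudge it back upright with the near pad, recentre and raise to knob height.

Request:
move_arm:
  increments:
    - {"tx":0.002,"ty":0.0,"tz":0.0,"turn":0.0}
    - {"tx":0.004,"ty":0.0,"tz":0.0,"turn":0.0}
    - {"tx":0.006,"ty":0.0,"tz":0.0,"turn":0.0}
    - {"tx":0.008,"ty":0.0,"tz":0.0,"turn":0.0}
    - {"tx":0.01,"ty":0.0,"tz":0.0,"turn":0.0}
    - {"tx":0.0105,"ty":0.0,"tz":0.0,"turn":0.0}
    - {"tx":0.0105,"ty":0.0,"tz":0.0,"turn":0.0}

```text
time_s: 23.0
eef_pos: [0.4726, -0.1321, 0.071]
eef_rot: [-0.0, 1.0, -0.006, -0.001]
wrist_force: [-1.9, 0.7, 0.9]
opening: 0.62
```

```bash
python3 -c "
from h import *
st();goto(.4692,-.1319,.105)"
```

```text
t 23.0 pos [ 0.4726 -0.1321  0.071 ] F [-1.89  0.74  0.86] T [-0.019  0.439  0.019] op 0.62 q [-0.515  0.212  1.935 -0.     0.996 -0.502]
tx,ty,tz mm [ -3.5  -0.2 -34. ] xang -0.69 turn to -90.7: 90.01
```

Request:
move_arm:
  increments:
    - {"tx":-0.002,"ty":0.0,"tz":0.0,"turn":0.0}
    - {"tx":-0.0038,"ty":0.0,"tz":0.0,"turn":0.0}
    - {"tx":-0.0038,"ty":0.0,"tz":0.0,"turn":0.0}
    - {"tx":-0.0038,"ty":0.0,"tz":-0.012,"turn":0.0}
    - {"tx":-0.0038,"ty":0.0,"tz":-0.025,"turn":0.0}
    - {"tx":-0.0038,"ty":0.0,"tz":-0.034,"turn":0.0}
    - {"tx":-0.0038,"ty":0.0,"tz":-0.034,"turn":0.0}
    - {"tx":-0.0038,"ty":0.0,"tz":-0.034,"turn":0.0}

```text
time_s: 23.67
eef_pos: [0.4699, -0.1326, 0.1058]
eef_rot: [0.0, 1.0, -0.006, 0.001]
wrist_force: [0.2, 0.3, -0.4]
opening: 0.622
```

Run:
```python
from h import *
st();p,d=viewer.camera("wrist")
cv2.imwrite("pics/w8.png",p[:,:,::-1]);st()
```

```text
t 23.67 pos [ 0.4699 -0.1326  0.1058] F [ 0.17  0.28 -0.43] T [-0.031 -0.017  0.012] op 0.622 q [-0.519  0.145  1.928  0.     1.067 -0.506]
t 23.72 pos [ 0.4694 -0.1323  0.1051] F [0.52 0.14 0.44] T [ 0.034  0.002 -0.027] op 0.621 q [-0.519  0.146  1.928  0.     1.067 -0.506]
```

View pics/w8.png

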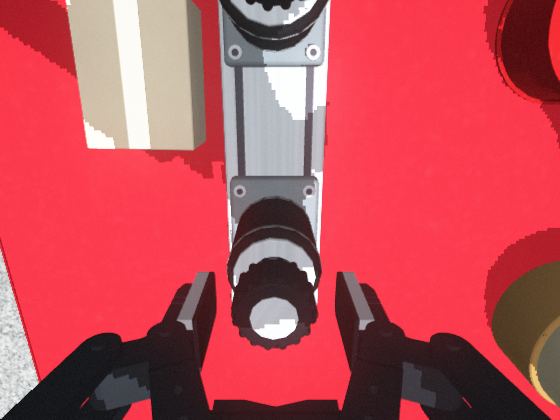

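Knob (columns 232–316) is centred between the pads (215 and 335). Closing on it in two stages.

Request:
move_arm:
  increments:
    - {"tx":0.0,"ty":0.0,"tz":0.0,"turn":0.0}
    - {"tx":0.0,"ty":0.0,"tz":0.0,"turn":0.0}
    - {"tx":0.0,"ty":0.0,"tz":0.0,"turn":0.0}
    - {"tx":0.0,"ty":0.0,"tz":0.0,"turn":0.0}
  gripper: 0.42

```text
time_s: 24.05
eef_pos: [0.4691, -0.1322, 0.1048]
eef_rot: [-0.0, 1.0, -0.006, -0.0]
wrist_force: [-0.1, 0.6, 0.1]
opening: 0.418
```

Request:
move_arm:
  increments:
    - {"tx":0.0,"ty":0.0,"tz":0.0,"turn":0.0}
    - {"tx":0.0,"ty":0.0,"tz":0.0,"turn":0.0}
    - {"tx":0.0,"ty":0.0,"tz":0.0,"turn":0.0}
    - {"tx":0.0,"ty":0.0,"tz":0.0,"turn":0.0}
  gripper: 0.3

```text
time_s: 24.38
eef_pos: [0.4692, -0.1322, 0.1052]
eef_rot: [-0.0, 1.0, -0.006, -0.0]
wrist_force: [-1.8, 1.4, 0.9]
opening: 0.366
```

Run:
```python
from h import *
st();p,d=viewer.camera("wrist")
cv2.imwrite("pics/w9.png",p[:,:,::-1]);st()
```

```text
t 24.38 pos [ 0.4692 -0.1322  0.1052] F [-1.8   1.38  0.86] T [ 0.105  0.271 -0.037] op 0.366 q [-0.519  0.146  1.928 -0.     1.069 -0.506]
t 24.43 pos [ 0.4692 -0.1322  0.1052] F [-1.34  0.35  1.74] T [ 0.052  0.283 -0.02 ] op 0.364 q [-0.519  0.146  1.928 -0.     1.068 -0.506]
```

View pics/w9.png

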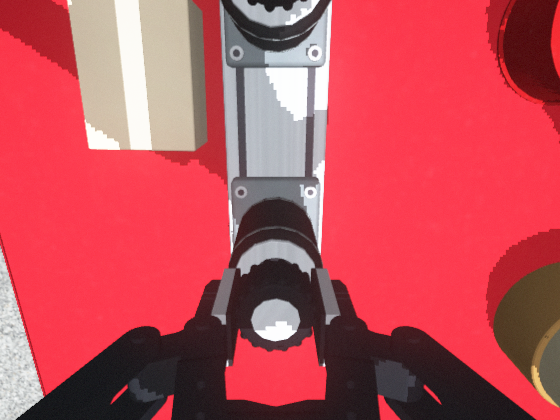

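Gripped. Turning clockwise (positive tool turn), starting well below the minimum.

Request:
move_arm:
  increments:
    - {"tx":0.0,"ty":0.0,"tz":0.0,"turn":3}
    - {"tx":0.0,"ty":0.0,"tz":0.0,"turn":6}
    - {"tx":0.0,"ty":0.0,"tz":0.0,"turn":9}
    - {"tx":0.0,"ty":0.0,"tz":0.0,"turn":12}
    - {"tx":0.0,"ty":0.0,"tz":0.0,"turn":15}
    - {"tx":0.0,"ty":0.0,"tz":0.0,"turn":15}
    - {"tx":0.0,"ty":0.0,"tz":0.0,"turn":15}

```text
time_s: 25.02
eef_pos: [0.4692, -0.1322, 0.1052]
eef_rot: [-0.0, 0.991, -0.136, -0.0]
wrist_force: [-1.5, 0.1, 1.9]
opening: 0.366
```

```bash
cat >> h.py <<'E'
def tq(n=5):
    o=get_obs();L=[o["torque"]];F=[o["wrist_force"]];J=[o["joint_efforts"][5]]
    for i in range(n):
        viewer.camera("top");o=get_obs();L.append(o["torque"]);F.append(o["wrist_force"]);J.append(o["joint_efforts"][5])
    M=rot(o["eef_rot"]);print("t",round(float(o["time_s"]),2),"Tz",np.round([l[2] for l in L],3),"mean",np.round(np.mean(L,0),3),"F",np.round(np.mean(F,0),2),"j6",np.round(np.mean(J),4),"ang",round(np.degrees(np.arctan2(M[1,0],M[0,0])),2),"q6",round(float(o["q"][5]),4),"op",round(float(o["opening"]),3),"pos",np.round(o["eef_pos"],4))
E
python3 -c "
from h import *
tq(4)"
```

```text
t 25.22 Tz [-0.02   0.007 -0.041  0.104  0.018] mean [0.153 0.435 0.014] F [-2.44  0.63  2.39] j6 0.0447 ang -15.65 q6 -0.2455 op 0.366 pos [ 0.4692 -0.1322  0.1052]
```

Request:
move_arm:
  increments:
    - {"tx":0.0,"ty":0.0,"tz":0.0,"turn":3}
    - {"tx":0.0,"ty":0.0,"tz":0.0,"turn":6}
    - {"tx":0.0,"ty":0.0,"tz":0.0,"turn":9}
    - {"tx":0.0,"ty":0.0,"tz":0.0,"turn":12}
    - {"tx":0.0,"ty":0.0,"tz":0.0,"turn":15}
    - {"tx":0.0,"ty":0.0,"tz":0.0,"turn":15}
    - {"tx":0.0,"ty":0.0,"tz":0.0,"turn":15}

```text
time_s: 25.8
eef_pos: [0.4691, -0.1322, 0.1052]
eef_rot: [-0.0, 0.965, -0.264, -0.0]
wrist_force: [-3.3, 2.1, 2.3]
opening: 0.363
```

```bash
python3 -c "
from h import *
tq(4)"
```

```text
t 26.0 Tz [ 0.015 -0.009  0.007  0.068  0.068] mean [0.243 0.649 0.03 ] F [-4.22  1.58  3.16] j6 0.0487 ang -30.64 q6 0.0161 op 0.364 pos [ 0.4691 -0.1322  0.1052]
```

Request:
move_arm:
  increments:
    - {"tx":0.0,"ty":0.0,"tz":0.0,"turn":2}
    - {"tx":0.0,"ty":0.0,"tz":0.0,"turn":4}
    - {"tx":0.0,"ty":0.0,"tz":0.0,"turn":5}
    - {"tx":0.0,"ty":0.0,"tz":0.0,"turn":5}
    - {"tx":0.0,"ty":0.0,"tz":0.0,"turn":5}

```text
time_s: 26.42
eef_pos: [0.4691, -0.1322, 0.1052]
eef_rot: [-0.0, 0.952, -0.306, -0.0]
wrist_force: [-4.5, 1.9, 3.1]
opening: 0.365
```

```bash
python3 -c "
from h import *
tq(3)"
```

```text
t 26.57 Tz [-0.004  0.02  -0.006 -0.038] mean [ 0.296  0.834 -0.007] F [-4.87  1.9   3.18] j6 -0.0048 ang -35.66 q6 0.1037 op 0.367 pos [ 0.4691 -0.1322  0.1052]
```

Request:
move_arm:
  increments:
    - {"tx":0.0,"ty":0.0,"tz":0.0,"turn":1.5}
    - {"tx":0.0,"ty":0.0,"tz":0.0,"turn":3}
    - {"tx":0.0,"ty":0.0,"tz":0.0,"turn":3}
    - {"tx":0.0,"ty":0.0,"tz":0.0,"turn":3}

```text
time_s: 26.9
eef_pos: [0.4691, -0.1322, 0.1052]
eef_rot: [-0.0, 0.944, -0.331, -0.0]
wrist_force: [-4.8, 1.8, 3.9]
opening: 0.365
```

```bash
python3 -c "
from h import *
tq(3)"
```

```text
t 27.05 Tz [-0.015 -0.031 -0.046  0.018] mean [ 0.305  0.813 -0.018] F [-4.83  1.93  3.61] j6 -0.0011 ang -38.66 q6 0.1561 op 0.367 pos [ 0.4691 -0.1322  0.1052]
```

```bash
cat >> h.py <<'E'
def tn():
    o=get_obs();M=rot(o["eef_rot"]);r=[(round(float(o["torque"][2]),3),round(float(o["joint_efforts"][5]),3))]
    for i in range(2):
        viewer.camera("top");o2=get_obs();r.append((round(float(o2["torque"][2]),3),round(float(o2["joint_efforts"][5]),3)))
    print("t",round(float(o["time_s"]),2),"Tz,j6",r,"ang",round(np.degrees(np.arctan2(M[1,0],M[0,0])),2),"op",round(float(o["opening"]),3))
E
python3 - <<'E'
from h import *
p,d=viewer.camera("wrist");cv2.imwrite("pics/w10.png",p[:,:,::-1])
E
```

Request:
move_arm:
  increments:
    - {"tx":0.0,"ty":0.0,"tz":0.0,"turn":1}
    - {"tx":0.0,"ty":0.0,"tz":0.0,"turn":2}
    - {"tx":0.0,"ty":0.0,"tz":0.0,"turn":3}

```text
time_s: 27.35
eef_pos: [0.4691, -0.1322, 0.1052]
eef_rot: [-0.0, 0.935, -0.356, -0.0]
wrist_force: [-5.1, 2.8, 3.3]
opening: 0.362
```

```bash
python3 -c "
from h import *
tn()"
```

```text
t 27.35 Tz,j6 [(0.077, -0.214), (0.066, -0.018), (-0.021, 0.16)] ang -41.7 op 0.362
```

View pics/w10.png

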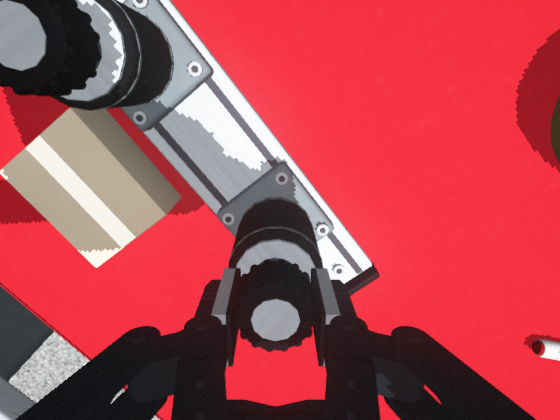

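The knob flutes keep the same place between the pads (knob at (275,320)), so it turns with the gripper. Continuing in small steps with averaged torque.

Request:
move_arm:
  increments:
    - {"tx":0.0,"ty":0.0,"tz":0.0,"turn":1.5}
    - {"tx":0.0,"ty":0.0,"tz":0.0,"turn":3}
    - {"tx":0.0,"ty":0.0,"tz":0.0,"turn":3}

```text
time_s: 27.7
eef_pos: [0.4691, -0.1322, 0.1052]
eef_rot: [-0.0, 0.925, -0.381, -0.0]
wrist_force: [-6.1, 1.8, 4.5]
opening: 0.368
```

```bash
python3 -c "
from h import *
tq(6)"
```

```text
t 28.0 Tz [ 0.008  0.041 -0.054  0.018 -0.023  0.002 -0.009] mean [ 0.287  0.812 -0.002] F [-5.13  1.79  3.82] j6 0.059 ang -44.66 q6 0.2608 op 0.365 pos [ 0.4691 -0.1322  0.1052]
```

Request:
move_arm:
  increments:
    - {"tx":0.0,"ty":0.0,"tz":0.0,"turn":1.5}
    - {"tx":0.0,"ty":0.0,"tz":0.0,"turn":3}
    - {"tx":0.0,"ty":0.0,"tz":0.0,"turn":3}

```text
time_s: 28.25
eef_pos: [0.4691, -0.1322, 0.1052]
eef_rot: [0.0, 0.915, -0.405, -0.0]
wrist_force: [-5.1, 1.4, 4.3]
opening: 0.364
```

```bash
python3 -c "
from h import *
tq(6)"
```

```text
t 28.55 Tz [ 0.022  0.018 -0.008  0.019  0.015 -0.008 -0.012] mean [0.273 0.835 0.006] F [-5.02  1.51  3.82] j6 0.0752 ang -47.66 q6 0.3131 op 0.367 pos [ 0.4691 -0.1322  0.1052]
```

Request:
move_arm:
  increments:
    - {"tx":0.0,"ty":0.0,"tz":0.0,"turn":1.5}
    - {"tx":0.0,"ty":0.0,"tz":0.0,"turn":3}
    - {"tx":0.0,"ty":0.0,"tz":0.0,"turn":3}

```text
time_s: 28.8
eef_pos: [0.4691, -0.1322, 0.1052]
eef_rot: [0.0, 0.904, -0.428, -0.0]
wrist_force: [-4.7, 2.7, 3.6]
opening: 0.362
```

```bash
python3 -c "
from h import *
tq(6)"
```

```text
t 29.1 Tz [0.106 0.088 0.13  0.154 0.132 0.076 0.103] mean [0.273 0.816 0.113] F [-4.85  1.96  3.57] j6 0.1768 ang -50.65 q6 0.3653 op 0.363 pos [ 0.4691 -0.1322  0.1052]
```

Request:
move_arm:
  increments:
    - {"tx":0.0,"ty":0.0,"tz":0.0,"turn":1.5}
    - {"tx":0.0,"ty":0.0,"tz":0.0,"turn":3}
    - {"tx":0.0,"ty":0.0,"tz":0.0,"turn":3}

```text
time_s: 29.35
eef_pos: [0.4691, -0.1322, 0.1052]
eef_rot: [0.0, 0.892, -0.452, -0.0]
wrist_force: [-4.3, 1.8, 3.3]
opening: 0.368
```

```bash
python3 -c "
from h import *
tq(6)"
```

```text
t 29.65 Tz [0.202 0.218 0.248 0.203 0.299 0.181 0.221] mean [0.319 0.812 0.225] F [-4.39  2.04  3.59] j6 0.2832 ang -53.63 q6 0.4175 op 0.367 pos [ 0.4691 -0.1321  0.1052]
```

Torque rose to 0.225 N m at the expected slope (0.113, then +0.112 per 3°), with the kink near 47°. That is snug, so I stop, release and turn the jaws back across the rail.

Request:
move_arm:
  increments:
    - {"tx":0.0,"ty":0.0,"tz":0.0,"turn":0.0}
    - {"tx":0.0,"ty":0.0,"tz":0.0,"turn":0.0}
    - {"tx":0.0,"ty":0.0,"tz":0.0,"turn":0.0}
    - {"tx":0.0,"ty":0.0,"tz":0.0,"turn":0.0}
    - {"tx":0.0,"ty":0.0,"tz":0.0,"turn":0.0}
  gripper: 0.7

```text
time_s: 30.07
eef_pos: [0.4697, -0.1325, 0.1054]
eef_rot: [-0.0, 0.892, -0.452, 0.0]
wrist_force: [-0.0, -0.2, 0.2]
opening: 0.7
```

Request:
move_arm:
  increments:
    - {"tx":0.0,"ty":0.0,"tz":0.0,"turn":-6}
    - {"tx":0.0,"ty":0.0,"tz":0.0,"turn":-13}
    - {"tx":0.0,"ty":0.0,"tz":0.0,"turn":-20}
    - {"tx":0.0,"ty":0.0,"tz":0.0,"turn":-27}
    - {"tx":0.0,"ty":0.0,"tz":0.0,"turn":-34}
    - {"tx":0.0,"ty":0.0,"tz":0.0,"turn":-41}
    - {"tx":0.0,"ty":0.0,"tz":0.0,"turn":-48}
    - {"tx":0.0,"ty":0.0,"tz":0.0,"turn":-53}
    - {"tx":0.0,"ty":0.0,"tz":0.0,"turn":-53}
    - {"tx":0.0,"ty":0.0,"tz":0.01,"turn":-53}
    - {"tx":0.0,"ty":0.0,"tz":0.025,"turn":-53}
    - {"tx":0.0,"ty":0.0,"tz":0.033,"turn":-53}
    - {"tx":0.0,"ty":0.0,"tz":0.033,"turn":-53}
    - {"tx":0.0,"ty":0.0,"tz":0.033,"turn":-53}

```text
time_s: 31.23
eef_pos: [0.4688, -0.132, 0.0715]
eef_rot: [-0.0, 1.0, -0.007, -0.001]
wrist_force: [0.5, -0.3, -0.4]
opening: 0.698
```

Run:
```python
from h import *
st();p,d=viewer.camera("wrist");cv2.imwrite("pics/w11.png",p[:,:,::-1]);st()
```

```text
t 31.23 pos [ 0.4688 -0.132   0.0715] F [ 0.48 -0.27 -0.41] T [ 0.034 -0.032  0.007] op 0.698 q [-0.519  0.203  1.944 -0.     0.996 -0.505]
t 31.28 pos [ 0.4694 -0.1323  0.0722] F [ 0.13  0.04 -0.67] T [ 0.026 -0.012 -0.013] op 0.7 q [-0.519  0.202  1.943  0.     0.996 -0.506]
```

View pics/w11.png

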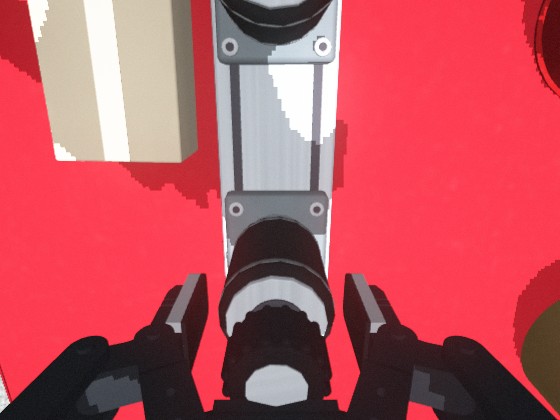

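The roller is upright and centred (220–334, pads 207 and 344). I'll re-check the play with a gentle one-sided push each way.

Request:
move_arm:
  increments:
    - {"tx":0.0,"ty":0.0,"tz":0.0,"turn":0.0}
    - {"tx":0.0,"ty":0.0,"tz":0.0,"turn":0.0}
    - {"tx":0.001,"ty":0.0,"tz":0.0,"turn":0.0}
    - {"tx":0.002,"ty":0.0,"tz":0.0,"turn":0.0}
    - {"tx":0.003,"ty":0.0,"tz":0.0,"turn":0.0}
    - {"tx":0.003,"ty":0.0,"tz":0.0,"turn":0.0}
  gripper: 0.62

```text
time_s: 31.78
eef_pos: [0.4725, -0.1324, 0.0725]
eef_rot: [0.0, 1.0, -0.006, -0.0]
wrist_force: [-0.2, -0.6, -0.2]
opening: 0.621
```

Request:
move_arm:
  increments:
    - {"tx":0.0005,"ty":0.0,"tz":0.0,"turn":0.0}
    - {"tx":0.001,"ty":0.0,"tz":0.0,"turn":0.0}
    - {"tx":0.001,"ty":0.0,"tz":0.0,"turn":0.0}

```text
time_s: 32.03
eef_pos: [0.4727, -0.1322, 0.0722]
eef_rot: [-0.0, 1.0, -0.006, -0.001]
wrist_force: [-4.9, -0.2, 4.3]
opening: 0.619
```

Request:
move_arm:
  increments:
    - {"tx":0.0005,"ty":0.0,"tz":0.0,"turn":0.0}
    - {"tx":0.001,"ty":0.0,"tz":0.0,"turn":0.0}
    - {"tx":0.001,"ty":0.0,"tz":0.0,"turn":0.0}

```text
time_s: 32.28
eef_pos: [0.4729, -0.1321, 0.0721]
eef_rot: [-0.0, 1.0, -0.006, -0.002]
wrist_force: [-8.3, -0.6, 6.8]
opening: 0.619
```

Request:
move_arm:
  increments:
    - {"tx":0.0005,"ty":0.0,"tz":0.0,"turn":0.0}
    - {"tx":0.001,"ty":0.0,"tz":0.0,"turn":0.0}
    - {"tx":0.001,"ty":0.0,"tz":0.0,"turn":0.0}

```text
time_s: 32.53
eef_pos: [0.473, -0.1319, 0.0718]
eef_rot: [-0.001, 1.0, -0.006, -0.003]
wrist_force: [-11.0, 0.2, 9.0]
opening: 0.619
```

Firm on the away side (0.5 mm at 11 N). Now towards me.

Request:
move_arm:
  increments:
    - {"tx":-0.002,"ty":0.0,"tz":0.0,"turn":0.0}
    - {"tx":-0.004,"ty":0.0,"tz":0.0,"turn":0.0}
    - {"tx":-0.006,"ty":0.0,"tz":0.0,"turn":0.0}
    - {"tx":-0.008,"ty":0.0,"tz":0.0,"turn":0.0}
    - {"tx":-0.009,"ty":0.0,"tz":0.0,"turn":0.0}
    - {"tx":-0.009,"ty":0.0,"tz":0.0,"turn":0.0}

```text
time_s: 33.03
eef_pos: [0.4664, -0.1323, 0.0723]
eef_rot: [0.0, 1.0, -0.006, 0.0]
wrist_force: [0.4, 0.5, 1.0]
opening: 0.622
```

Request:
move_arm:
  increments:
    - {"tx":-0.0005,"ty":0.0,"tz":0.0,"turn":0.0}
    - {"tx":-0.001,"ty":0.0,"tz":0.0,"turn":0.0}
    - {"tx":-0.001,"ty":0.0,"tz":0.0,"turn":0.0}

```text
time_s: 33.28
eef_pos: [0.4658, -0.1324, 0.0724]
eef_rot: [0.0, 1.0, -0.006, 0.0]
wrist_force: [1.4, -0.3, -1.1]
opening: 0.622
```

Request:
move_arm:
  increments:
    - {"tx":-0.0005,"ty":0.0,"tz":0.0,"turn":0.0}
    - {"tx":-0.001,"ty":0.0,"tz":0.0,"turn":0.0}
    - {"tx":-0.001,"ty":0.0,"tz":0.0,"turn":0.0}

```text
time_s: 33.53
eef_pos: [0.4654, -0.1326, 0.0726]
eef_rot: [0.0, 1.0, -0.006, 0.001]
wrist_force: [6.4, -0.2, -3.1]
opening: 0.618
```

Request:
move_arm:
  increments:
    - {"tx":-0.0005,"ty":0.0,"tz":0.0,"turn":0.0}
    - {"tx":-0.001,"ty":0.0,"tz":0.0,"turn":0.0}
    - {"tx":-0.001,"ty":0.0,"tz":0.0,"turn":0.0}

```text
time_s: 33.78
eef_pos: [0.4651, -0.1327, 0.0727]
eef_rot: [0.001, 1.0, -0.006, 0.002]
wrist_force: [8.1, 0.1, -5.3]
opening: 0.619
```

Firm both ways. I'll recentre, open and lift clear.

Request:
move_arm:
  increments:
    - {"tx":0.002,"ty":0.0,"tz":0.0,"turn":0.0}
    - {"tx":0.004,"ty":0.0,"tz":0.0,"turn":0.0}
    - {"tx":0.0055,"ty":0.0,"tz":0.0,"turn":0.0}
    - {"tx":0.0055,"ty":0.0,"tz":0.0,"turn":0.0}
    - {"tx":0.0055,"ty":0.0,"tz":-0.02,"turn":0.0}
    - {"tx":0.0055,"ty":0.0,"tz":-0.05,"turn":0.0}
    - {"tx":0.0055,"ty":0.0,"tz":-0.085,"turn":0.0}
    - {"tx":0.0055,"ty":0.0,"tz":-0.12,"turn":0.0}
    - {"tx":0.0055,"ty":0.0,"tz":-0.13,"turn":0.0}
    - {"tx":0.0055,"ty":0.0,"tz":-0.13,"turn":0.0}
    - {"tx":0.0055,"ty":0.0,"tz":-0.13,"turn":0.0}
  gripper: 0.75

```text
time_s: 34.7
eef_pos: [0.4688, -0.1323, 0.202]
eef_rot: [0.0, 1.0, -0.006, 0.0]
wrist_force: [-0.8, 0.4, -1.0]
opening: 0.751
```

Run:
```python
from h import *
st()
p,d=viewer.camera("scene");cv2.imwrite("pics/s2.png",p[:,:,::-1])
p,d=viewer.camera("top");cv2.imwrite("pics/t2.png",p[:,:,::-1]);st()
p0=np.load("pics/top0.npz")["p"]
def b(m):
    n,l,s,c=cv2.connectedComponentsWithStats(m.astype(np.uint8));return [(np.round(c[i],1),s[i,4]) for i in range(1,n) if s[i,4]>60]
for q in (p0,p):
    h=cv2.cvtColor(q,cv2.COLOR_RGB2HSV)
    print("carton",b((h[225:260,270:330,1]<70)&(h[225:260,270:330,2]>150)),"tape",b((h[200:235,160:195,0]>6)&(h[200:235,160:195,0]<20)&(h[200:235,160:195,1]>150)))
    print("sd diff",np.abs(p0[205:260,400:425].astype(int)-q[205:260,400:425]).mean())
```

```text
t 34.7 pos [ 0.4688 -0.1323  0.202 ] F [-0.83  0.38 -1.  ] T [-0.019  0.006  0.04 ] op 0.751 q [-0.519  0.011  1.853 -0.     1.277 -0.507]
t 34.8 pos [ 0.4677 -0.1317  0.2002] F [-2.    0.38 -0.57] T [-0.019 -0.004 -0.027] op 0.753 q [-0.519  0.013  1.855  0.     1.277 -0.507]
carton [(array([31.2, 12.4]), np.int32(453))] tape [(array([13.5, 16.5]), np.int32(175))]
sd diff 0.0
carton [] tape [(array([13.4, 16.4]), np.int32(177))]
sd diff 1.029090909090909
```

View pics/s2.png

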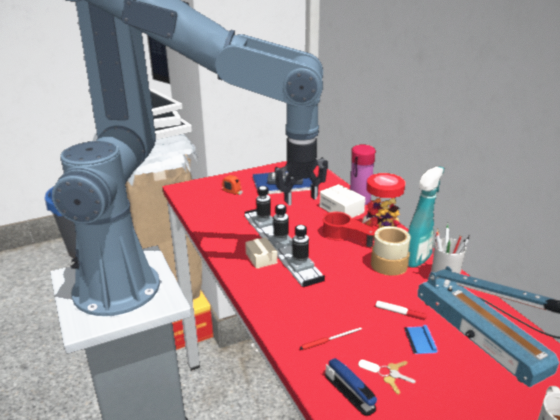

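The scene view shows the gripper clear above the rail, with carton (262,253), tape and screwdriver where they were. Handing in.

```bash
python3 -c "
from bench import workorder
print(workorder.hand_in())"
```

```text
the job is handed in; nothing more can be done
None
```

The loose roller was the one at station 3 (the rail's −y end). I tightened its knob until it went firm and handed the job in at about 35 s.

- **Finding the loose roller:** I rocked all three rollers away and back, with readings of at most about 9 N. Stations 1 and 2 were stiff, giving under 1 mm over the full swing. Station 3 moved about 4 mm with no clear free travel, because the clamped pads hid the play. I pushed it again one-sided, without gripping, and felt about 5 mm of travel at 2.5–5 N. It stopped firmly on the far side; I did not push as far as the near stop.
- **Tightening:** I turned the station 3 knob clockwise about 53° (0.92 rad). Torque was near zero until about 47°, then climbed to 0.225 N m, where I stopped. The rise over the drag is roughly 0.19–0.22 N m, inside the snug range.
- **Last check of the play:** after tightening, the station 3 roller gave about 0.5 mm at 11 N away and about 0.7 mm at 8 N back, including what the arm and gripper yield.
- **Other checks:** the gripper was clear when I handed in. The scene view shows the carton, tape measure and screwdriver where they were. The overhead check of the carton failed because the arm hid it, so its position rests on the scene view alone. I did not grip or turn the other two knobs.

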